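# Re-fuse a cast fuse box and lock its cover

## Robot

A 7-joint arm with a two-finger parallel gripper is mounted at the origin on the work surface. World frame = base frame: x ahead of the robot, y to its left, z up, the work surface at z = 0. Lengths are in m, angles in rad, forces in N, time in s.
With the tool pointing down it reaches from about 0.4 to 0.85 m from the base axis. Payload 4.5 kg.
Tool frame: the origin (TCP) lies midway between the tips of the shut fingers; the grasp point (between the pads) lies 19 mm behind it; z points along the fingers, y is the direction in which the jaws open and shut (so a half turn about z gives the same grasp; the last joint's range is limited). The gripper opens to 88 mm and grips with 3 to 60 N. Pads are 18 mm wide; open, the fingers measure 123 mm over their backs; the gripper's body (75 mm by 187 mm) begins 45 mm behind the grasp point.
Start: joints at [0.034, 0.689, -0.195, 1.565, 0.157, 0.902, -0.215], TCP at [0.625, 0, 0.239] pointing down, gripper open.
Joint ranges: [-3.01, 3.01], [-0.46, 2.08], [-1.47, 1.51], [0.13, 2.56], [-1, 4.14], [0.04, 2.09], [-2.66, 2.66]. Speed limits (rad/s): [2.57, 2.57, 3.14, 3.14, 3.14, 3.14, 3.14].

## Interface

Orientations are given as a unit quaternion [x, y, z, w].
In Python, from plant import get_state, snapshot, finish_job, regions_of gives the robot as it stands.
- The arm moves only by the tool send_rows, never from a script. Its argument "series" is a list of rows, each an object of numbers: "grip": the opening, from 0 (shut) to 1 (fully open); "dx", "dy", "dz": the shift along the tool's x, y, z in mm; "turn": the turn about the tool's z in rad. A call has 1 to 20 rows; each row shifts and turns the commanded pose from where the row before left it, along the tool's axes as they then stand; what a row does not reach is not made up. A row lasts 1/10 s, in which the tool goes at most 50 mm and 8.59 degrees, less where a joint would pass 70% of its speed; a pose out of reach is approached as far as the arm can. A call is refused whole if a number of a shift passes 50 or a number of a turn 0.15, either way. A call with a gripper value outside its range is refused whole. The fingers move at their own pace and stop on an object; "force" is the grip in N (left out, the last holds). Time passes only in rows, so rows that do not move let the fingers close. It gives the time, the measured TCP pose, the force and the opening at its end, in the units of the state.
- get_state(): the state, without advancing time (a new reading comes with each control period).
- snapshot(name): name is "scene" or "side" or "wrist"; returns a dict with "img" (420x560x3 uint8, red, green, blue), "depth" (420x560 float32, m along the optical axis (not along the pixel's ray), 0 where there is no reading), "fov_y" (degrees; the focal length in pixels is half the picture's height over the tangent of half this angle, whatever the lens; pixels are square), "cx", "cy" (the principal point, pixels), "R" (3x3) and "t" (3): a world point X has camera coordinates R X + t. Camera axes: x right, y down, z forward; pixel columns grow to the right and rows downward; lengths in m; the calibration is good to about 2 mm. A picture is of the moment at which its call begins.
- finish_job(): hands the job in, once; it reports no verdict.
Trained networks look in a picture, given as the dict that the camera call returned (one of the last four; its "shot" number tells which), for a name from the list of things; names that differ only in an ending like _2 or _b are one class to them, and where a whole thing is asked for, a point or a joint stands for the part that bears it (a point fixed in the world has none). Each returns a list of dicts, best first, with "score" (0 to 1); they miss things now and then, are a little off and sometimes report something else, mostly with a low value. They report only what shows in the picture. A call takes as long as a camera call. They do not tell look-alikes from the thing itself.
- regions_of(picture, target): "pixels" (420x560 bool, what is visible of it) and "extent" ([left, top, right, bottom] in pixels, round what is visible of it).
The state is a dict: "clock": time; "q": joint angles; "qd": joint speeds; "joint_torque": joint torques, N m; "tool_pos": TCP position; "eef_rot": TCP orientation; "contact_force": force on the tool from outside, world axes, zero at the start; "moment": the same for the moment, N m; "opening": opening from 0.0 (shut) to 1.0 (fully open).
Only numpy, scipy, OpenCV 4.12 (cv2) and the standard library are available. Lean on these libraries where they do the work, as an engineer would, in place of code of your own. Each camera call takes 0.05 s, during which the arm holds its last target.

## Task

Load every fuse on the gravity track into the free ways of the fuse box, each lying home in the clips of a way of its own, taking the end fuse and letting the next roll down to the stop. Then lay the cover fully home on the box, set the key in the lock and turn it back and forth until you feel it drop over the hidden spindle, turn it clockwise to the stop so the bolt is fully thrown over the cover, and stand the key back on its mat. Leave the other things on the bench where they are.

Things in the scene. Friction and masses are not known exactly. Their poses are not given: they have to be found in the camera images.
- track_end (a point): Gravity track (aluminium chute on a green stand, fixed; yellow stop at its low end): centre of the fuse at the stop, 62 mm above the bench; x uphill (rise 0.28 rad), y across, along the fuses. Here the bed is a 40 mm wide tongue, the stop no higher than this point: 10 mm of each fuse end overhangs with nothing beside or below down to a 6 mm base plate. Side plates start 18 mm uphill.
- box: Cast aluminium fuse box, open on top, fixed; 210 (x) x 154 (y) x 80 mm high, 5 mm walls, origin at the centre of its underside. A dark five-way fuse block with copper clips inside. Dark lock boss 72 x 72 x 100 mm on its near (-x) side; conduit hubs stick out 22 mm on both y sides.
- seat (a point): Point 102 mm above the centre of the box's underside: where cover_rib comes when the cover is fully home on the rim.
- lock_mouth (a point): Centre of the key hole (49 mm wide, 34 mm deep, behind a soft dust shutter) in the lock boss's top; axes as the box. On its floor stands the lock spindle: a flat bit 22 x 8 mm, 14 high. Unlocked, its length is within 0.55 rad either way of the box's x axis: unseen, felt for with the key. Turns 1.57 rad clockwise from above to its stop; friction 0.07 N m, stays where left.
- bolt (a joint): Flat steel bolt (20 mm wide) sliding out of the boss over the cover's near edge, in proportion to the spindle's turn: 0 = withdrawn, unlocked; 0.016 m = fully thrown, locked. It passes 3.5 mm above the seated cover's plate and runs into a cover that is not home.
- cover_rib (a point): Loose cast cover, 210 (x) x 154 (y) mm, about 0.45 kg: 7 mm plate; tapered locating skirt 10 mm deep below (2.5 mm play in the box walls; 4.5 at its foot), on which it lies; on top a lifting rib 90 (x) x 14 (y) x 30 mm high. This is the rib's centre, 32 mm above the skirt's foot, 15 mm above the plate. z up; x goes along the box's x, either way round.
- key_bar (a point): Loose key, about 0.3 kg, 74 mm tall, standing: steel socket 44 mm wide, 34 high; neck 18 mm wide; red T-bar 80 (x) x 14 (y) x 22 mm high. This is the bar's centre, 63 mm above the foot. The foot's slot (26 along x, 13 wide, 15 deep) drops over the spindle within 0.2 rad of its angle. Resting on the spindle this is 43 mm above lock_mouth; dropped over it, 29 mm.
- key_mat: Black rubber mat with a yellow border line where the key is kept, 140 (x) x 110 (y) x 4 mm, fixed; origin at the centre of its underside.
- fuse1_c (a point): Cartridge fuse, 27 mm in diameter, 60 mm long, red-brown body with brass end caps, 70 g; this is its centre, its axis is its own y (x and z turn as it rolls). Some of the fuses are absent; fuses 5 and 6, if there, already lie in the box.
- way1 (a point): Way 1 of the fuse block (nearest the boss; ways 2 to 5 follow at 36 mm steps along the box's +x): centre of a fuse lying home in it, 50 mm above the box's underside, fuse axis along the box's y. Two clips 42 mm apart (y), open on top, 31 mm between cheeks; cheeks end 7.5 mm above this point in ridges. Fuse ends stay free, box walls 42 mm beyond them.
- fuse2_c (a point): Another such fuse; same axes. On the track the fuses touch in a row; from 28 mm uphill of track_end yellow bridges 20 mm above their axis line keep all but the end fuse in. When that is lifted out, the next rolls to the stop within 1 s.
- fuse3_c (a point): Another such fuse; same axes.
- fuse4_c (a point): Another such fuse; same axes.
- fuse5_c (a point): Another such fuse; same axes.
- fuse6_c (a point): Another such fuse; same axes.
- way2 (a point): Way 2 of the fuse block, as way 1.
- way3 (a point): Way 3 of the fuse block, as way 1.
- way4 (a point): Way 4 of the fuse block, as way 1.
- way5 (a point): Way 5 of the fuse block, as way 1.
- screwdriver: Bystander: screwdriver with yellow handle lying on the bench.
- tape: Bystander: blue roll, 96 mm wide, 36 mm high.
- spare_box: Bystander: small closed cast box, 130 x 110 x 63 mm.
- tin: Bystander: tin, 80 mm wide, 110 mm high.
- coupling: Bystander: steel pipe coupling, 52 mm wide, 50 mm high.
Mind the look-alikes: they are no part of the job. Leave any blue or turquoise look-alike of the part that bears fuse4_c alone. Leave any orange look-alike of the part that bears key_bar alone.

How it is judged:
By the outcome, as a careful person would: the job done as asked, in the order asked, and still so for the second after the job is handed in, with the robot touching nothing.
Of fuse4, fuse5, fuse6 only 1 to 2 are there at a start; the rules pass over those that are not, and their reading is None.
At some moment in a run one of cover may be knocked a few centimetres aside while the robot is not near it.
Once in a run the grip may slacken for a moment while it holds something.
It also fails if it takes over 208 s, if anything falls off the work surface, if the arm or the gripper's body presses on something with over 40 N, if the wrist force passes 120 N, or if a joint passes its speed limit or range.

## Working session

There is one attempt and no reset: what is moved stays moved. The work goes in short steps, Python scripts to look and compute and a tool call to move; the robot and the scene stay as the last step left them, time stands still between calls to the robot, and variables do not carry over. Pictures are saved under pics/ and viewed, and the job is handed in when it is done.

Besides the shell and the picture viewer there is one more tool, called after "Request:" as name(argument=value, ...) on one line, values as JSON. send_rows: Moves the arm, as the interface text tells. Its arguments: {"type":"object","properties":{"series":{"type":"array","items":{"type":"object","properties":{"grip":{"type":"number"},"dx":{"type":"number"},"dy":{"type":"number"},"dz":{"type":"number"},"turn":{"type":"number"}}}},"force":{"type":"number"}},"required":["series"]}

```bash
ls; mkdir -p pics
cat > h.py <<'E'
import numpy as np, cv2
from plant import get_state, snapshot, finish_job, regions_of
def save(d,name): cv2.imwrite('pics/'+name+'.png', cv2.cvtColor(d['img'],cv2.COLOR_RGB2BGR))
def f(d): return 210/np.tan(np.radians(d['fov_y'])/2)
def cloud(d):
    z=d['depth'].astype(float); v,u=np.mgrid[0:420,0:560]
    F=f(d); P=np.stack([(u-d['cx'])/F*z,(v-d['cy'])/F*z,z],-1)
    W=(P-np.array(d['t']))@np.array(d['R']); W[z==0]=np.nan
    return W
def proj(d,X):
    c=np.array(d['R'])@np.array(X)+np.array(d['t']); return c[:2]/c[2]*f(d)+[d['cx'],d['cy']]
E
python3 - <<'E'
from h import *
s=get_state(); print({k:np.round(v,3) for k,v in s.items()})
for n in ['scene','side','wrist']:
    d=snapshot(n); save(d,n+'0'); print(n,d['fov_y'],d['cx'],d['cy'],np.round(d['R'],3).tolist(),np.round(d['t'],3))
    for t in ['box','key_mat','key_bar','cover_rib','fuse1_c','track_end','screwdriver']:
        try:
            W=cloud(d)
            for r in regions_of(d,t)[:6]: 
                p=W[r['pixels']]; print(n,t,round(r['score'],2),r['extent'],np.round(np.nanmedian(p,0),3))
        except Exception as e: print(t,e)
E
```

```text
pics
{'clock': np.float64(0.0), 'q': array([ 0.034,  0.69 , -0.195,  1.566,  0.157,  0.902, -0.215]), 'qd': array([ 0.   , -0.002,  0.   , -0.   , -0.001, -0.001,  0.001]), 'joint_torque': array([ 0.0000e+00, -5.2757e+01, -1.2670e+00, -1.5343e+01, -5.3000e-02,
        7.0000e-03,  0.0000e+00]), 'tool_pos': array([ 0.624, -0.   ,  0.238]), 'eef_rot': array([ 0.707,  0.707, -0.001, -0.001]), 'contact_force': array([-0.423, -0.289, -0.192]), 'moment': array([-0.009, -0.011, -0.012]), 'opening': np.float64(0.996)}
scene 53.671884280967994 282.77578157304583 209.02543908628218 [[-0.18, 0.984, 0.013], [0.8, 0.154, -0.58], [-0.573, -0.094, -0.814]] [ 0.061 -0.402  1.813]
scene box 0.59 [196.3, 162.7, 254.2, 248.7] [ 0.556 -0.156  0.04 ]
scene key_mat 0.87 [159.9, 178.2, 200.9, 211.1] [ 0.522 -0.353  0.004]
scene key_bar 0.74 [176.9, 146.5, 195.9, 171.8] [ 0.37  -0.371  0.041]
scene key_bar 0.65 [134.6, 176.2, 151.0, 200.0] [ 0.542 -0.483  0.043]
scene key_bar 0.62 [174.8, 169.6, 190.3, 194.9] [ 0.494 -0.35   0.05 ]
scene cover_rib 0.61 [281.9, 195.4, 338.3, 253.5] [0.556 0.136 0.017]
scene 
[... 1491 characters left out ...]
77003396 276.1316016381214 212.45812895070964 [[1.0, -0.001, 0.001], [-0.001, -0.948, 0.319], [0.0, -0.319, -0.948]] [-0.626 -0.044  0.39 ]
wrist box 0.72 [71.5, 229.2, 329.9, 383.4] [ 0.574 -0.132  0.043]
wrist key_mat 0.87 [152.6, 375.8, 245.7, 415.8] [ 0.519 -0.339  0.004]
wrist key_bar 0.69 [73.0, 232.9, 331.8, 387.2] [ 0.574 -0.132  0.043]
wrist key_bar 0.62 [167.8, 390.5, 202.8, 415.2] [ 0.49  -0.339  0.022]
wrist key_bar 0.61 [124.9, 407.7, 125.8, 414.8] [ 0.385 -0.371  0.008]
wrist cover_rib 0.73 [100.6, 1.9, 311.8, 146.2] [0.553 0.124 0.016]
wrist fuse1_c 0.67 [171.1, 389.0, 201.6, 413.4] [ 0.491 -0.339  0.022]
wrist track_end 0.42 [256.9, 289.2, 280.6, 333.3] [ 0.613 -0.15   0.06 ]
```

Run:
```python
import cv2
a=[cv2.imread(f'pics/{n}0.png') for n in ['scene','side','wrist']]
cv2.imwrite('pics/sc_c.png',cv2.resize(a[0][120:320,120:480],(792,440),interpolation=cv2.INTER_CUBIC))
cv2.imwrite('pics/si_c.png',cv2.resize(a[1][120:420,90:450],(720,600),interpolation=cv2.INTER_CUBIC))
```

```text
(no output)
```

View pics/sc_c.png

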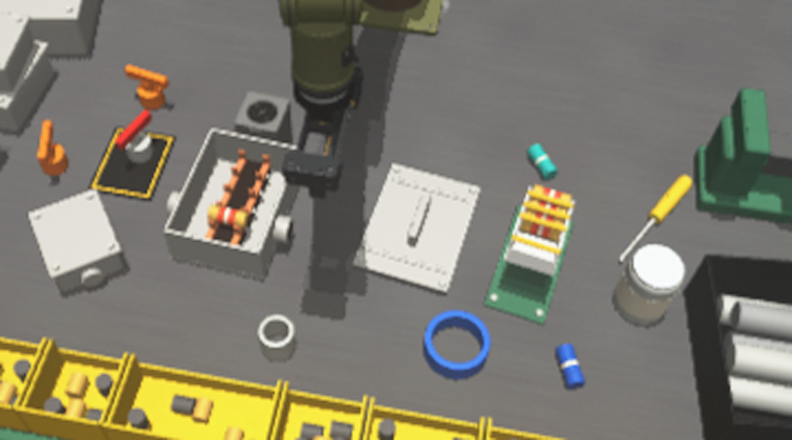

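View pics/si_c.png

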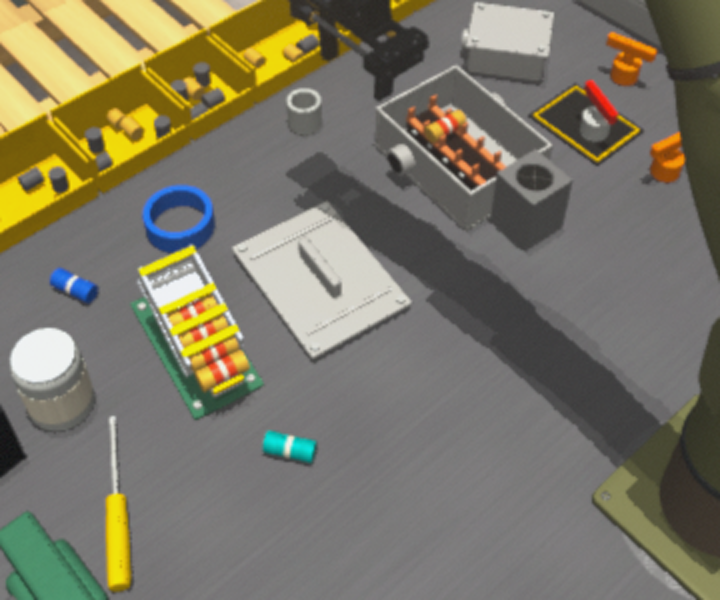

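View pics/wrist0.png

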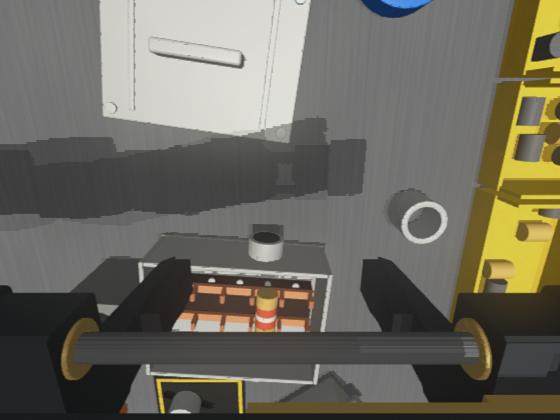

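Request:
send_rows(series=[{"dx": 44, "dy": -12, "dz": -8, "grip": 1}, {"dx": 44, "dy": -12, "dz": -8}, {"dx": 44, "dy": -12, "dz": -8}, {"dx": 44, "dy": -12, "dz": -8}, {"dx": 44, "dy": -12, "dz": -8}, {"dx": 44, "dy": -12, "dz": -8}, {"dx": 44, "dy": -12, "dz": -8}, {"dx": 0}])

```text
schema error: expected keys grip, dx, dy, dz, turn
```

```bash
cat > look.py <<'E'
from h import *
import sys,pickle
n=sys.argv[1]; cam=sys.argv[2] if len(sys.argv)>2 else 'wrist'
d=snapshot(cam); save(d,n); pickle.dump(d,open(n+'.pkl','wb')); s=get_state()
print(s['clock'],np.round(s['tool_pos'],4),np.round(s['eef_rot'],4),s['opening'])
W=cloud(d)
for t in sys.argv[3:]:
    for r in regions_of(d,t)[:6]: print(t,round(r['score'],2),r['extent'],np.round(np.nanmedian(W[r['pixels']],0),4))
E
python3 look.py w1 wrist fuse1_c track_end
```

```text
1.25 [0.625  0.     0.2388] [0.7071 0.7071 0.     0.    ] 1.001312405015212
```

View pics/w1.png

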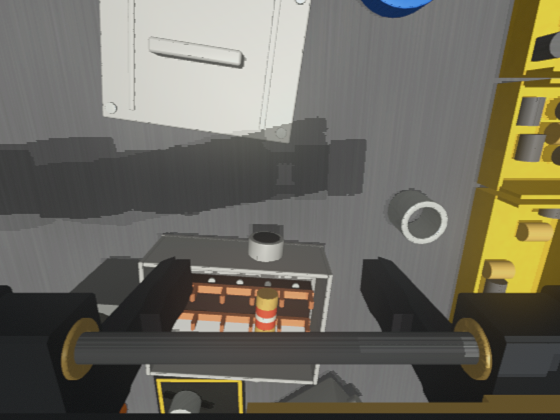

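Request:
send_rows(series=[{"dx": 44, "dy": -12, "dz": -8, "grip": 1, "turn": 0}, {"dx": 44, "dy": -12, "dz": -8, "grip": 1, "turn": 0}, {"dx": 44, "dy": -12, "dz": -8, "grip": 1, "turn": 0}, {"dx": 44, "dy": -12, "dz": -8, "grip": 1, "turn": 0}, {"dx": 44, "dy": -12, "dz": -8, "grip": 1, "turn": 0}, {"dx": 44, "dy": -12, "dz": -8, "grip": 1, "turn": 0}, {"dx": 44, "dy": -12, "dz": -8, "grip": 1, "turn": 0}, {"dx": 0, "dy": 0, "dz": 0, "grip": 1, "turn": 0}])

```text
clock: 2.15
tool_pos: [0.5373, 0.3179, 0.2961]
eef_rot: [0.703, 0.711, 0.003, -0.003]
contact_force: [-0.6, -0.3, 0.1]
opening: 1.003
```

```bash
python3 look.py w2 wrist fuse1_c track_end
```

```text
2.2 [0.539  0.313  0.2953] [ 0.7044  0.7098  0.0012 -0.0012] 1.001515229729798
fuse1_c 0.77 [219.5, 140.6, 248.6, 192.2] [0.4886 0.3346 0.0725]
track_end 0.67 [219.3, 122.9, 383.2, 236.5] [0.5888 0.3272 0.0853]
```

View pics/w2.png

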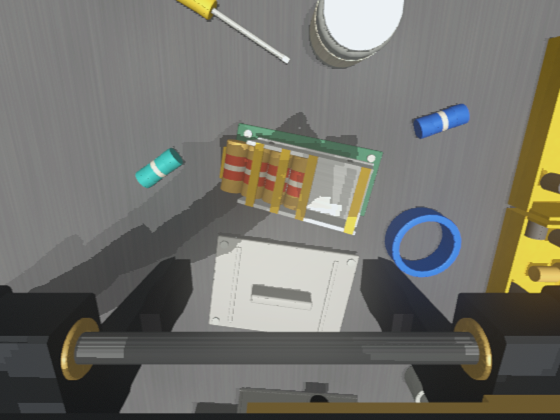

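```bash
cat > zoom.py <<'E'
import cv2,sys
n=sys.argv[1]; a=list(map(int,sys.argv[2:6])); im=cv2.imread(f'pics/{n}.png')[a[1]:a[3],a[0]:a[2]]
s=min(790/im.shape[1],590/im.shape[0]); cv2.imwrite(f'pics/{n}_z{a[0]}.png',cv2.resize(im,None,fx=s,fy=s,interpolation=cv2.INTER_CUBIC))
E
python3 zoom.py w2 200 110 400 250
python3 - <<'E'
from h import *
import pickle
d=pickle.load(open('w2.pkl','rb')); W=cloud(d)
for v in range(135,205,6): print(v,[ (round(W[v,u,0]*1000),round(W[v,u,1]*1000),round(W[v,u,2]*1000)) for u in range(212,320,8)])
E
```

```text
135 [(450, 364, 0), (461, 364, -2), (472, 364, -1), (482, 364, -2), (494, 365, 6), (505, 365, 5), (516, 365, 6), (526, 365, 3), (537, 365, 6), (548, 365, 4), (558, 366, 7), (569, 366, 5), (580, 365, -1), (591, 366, 0)]
141 [(450, 356, -1), (461, 356, 0), (482, 363, 68), (490, 363, 65), (494, 357, 6), (511, 365, 89), (519, 364, 71), (527, 362, 56), (537, 362, 58), (548, 358, 5), (559, 358, 5), (569, 358, 5), (580, 358, 6), (591, 358, 6)]
147 [(449, 348, -1), (460, 348, -1), (482, 356, 71), (491, 357, 75), (500, 357, 72), (510, 357, 78), (520, 359, 93), (528, 360, 95), (537, 360, 96), (546, 359, 85), (556, 357, 69), (565, 357, 67), (580, 350, 5), (591, 350, 5)]
153 [(449, 340, 0), (460, 340, -1), (482, 349, 71), (491, 350, 76), (500, 350, 71), (510, 351, 81), (520, 353, 95), (528, 351, 78), (537, 352, 87), (546, 354, 99), (554, 354, 102), (562, 355, 104), (571, 354, 98), (582, 352, 82)]
159 [(448, 331, -1), (460, 332, 0), (481, 343, 72), (491, 343, 74), (500, 343, 71), (510, 344, 82), (520, 347, 95), (528, 344, 76), (537, 346, 88), (546, 348, 102), (555, 345, 80), (563, 347, 95), (571,
[... 374 characters left out ...]
2), (528, 331, 82), (537, 332, 89), (546, 335, 101), (555, 333, 89), (564, 334, 95), (571, 337, 109), (584, 331, 76)]
177 [(447, 306, -2), (468, 318, 55), (481, 322, 73), (490, 322, 73), (500, 322, 73), (510, 326, 91), (519, 324, 81), (528, 324, 84), (537, 328, 100), (546, 328, 102), (555, 326, 89), (564, 328, 98), (571, 330, 110), (584, 323, 75)]
183 [(447, 297, -1), (458, 297, -1), (481, 315, 73), (490, 315, 74), (500, 315, 76), (510, 319, 91), (519, 316, 80), (528, 318, 85), (537, 321, 98), (546, 322, 101), (555, 319, 91), (564, 321, 96), (572, 324, 109), (584, 316, 76)]Traceback (most recent call last):
  File "<stdin>", line 4, in <module>
ValueError: cannot convert float NaN to integer
```

View pics/w2_z200.png

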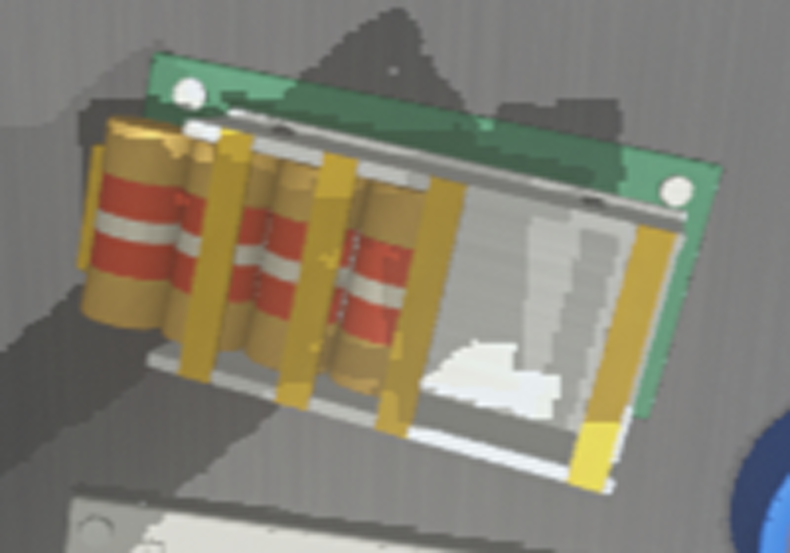

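```bash
cat > cyl.py <<'E'
from h import *
from scipy.optimize import least_squares
def fitcyl(P,yaw0,r=0.0135,zmin=None):
    c0=np.median(P,0)-[0,0,0.008]
    def res(p):
        a=np.array([-np.sin(p[3]),np.cos(p[3]),0]); q=P-p[:3]; 
        q=q-np.outer(q@a,a); return np.concatenate([np.linalg.norm(q,axis=1)-r,[0.001*(p[:3]-c0)@a]])
    s=least_squares(res,[*c0,yaw0],loss='soft_l1',f_scale=0.001)
    p=s.x; a=np.array([-np.sin(p[3]),np.cos(p[3]),0]); t=(P-p[:3])@a
    lo,hi=np.percentile(t,[0.5,99.5]); c=p[:3]+a*(lo+hi)/2
    return c,p[3],hi-lo,np.median(np.abs(res(p)[:-1]))
E
python3 - <<'E'
from cyl import *
import pickle
d=pickle.load(open('w2.pkl','rb')); W=cloud(d)
r=regions_of(d,'fuse1_c')[0]
P=W[r['pixels']]; P=P[(P[:,2]>0.058)&(P[:,2]<0.085)]
print(len(P),fitcyl(P,-0.2))
# side plate edges/ green base: direction
hsv=cv2.cvtColor(d['img'],cv2.COLOR_RGB2HSV)
m=(hsv[...,0]>60)&(hsv[...,0]<85)&(hsv[...,1]>90); m[:100]=0;m[260:]=0;m[:,:210]=0;m[:,400:]=0
Q=W[m]; Q=Q[np.abs(Q[:,2]-.006)<.004]; print(len(Q),cv2.minAreaRect((Q[:,:2]*1000).astype(np.float32)), np.round(cv2.boxPoints(cv2.minAreaRect((Q[:,:2]*1000).astype(np.float32)))))
d2=pickle.load(open('w2.pkl','rb'))
E
```

```text
1100 (array([0.48789962, 0.33322036, 0.0608216 ]), np.float64(-0.1827317154987188), np.float64(0.059166833996301293), np.float64(0.00045469309912390347))
1 ((488.9532775878906, 378.9980773925781), (0.0, 0.0), 0.0) [[489. 379.]
 [489. 379.]
 [489. 379.]
 [489. 379.]]
```

```bash
cat > plan.py <<'E'
from h import *
import sys,json
from scipy.spatial.transform import Rotation as Ro
# plan.py x y z yaw(jaw dir angle world, deg or 'k') grip [vmax mm/row]
def pose():
    s=get_state(); return np.array(s['tool_pos']),Ro.from_quat(s['eef_rot']),s
def plan(x,y,z,yaw,grip,vmax=40.,tmax=.14,p=None,R=None):
    if p is None: p,R,s=pose()
    ty=R.as_matrix()[:,1]; cur=np.arctan2(ty[1],ty[0])
    th=0 if yaw is None else -((yaw-cur+np.pi)%(2*np.pi)-np.pi)   # turn about tool z (down)
    d=(np.array([x,y,z])-p)*1000
    n=max(1,int(np.ceil(max(np.linalg.norm(d)/vmax,abs(th)/tmax))))
    out=[];T=np.array([x,y,z]);a=cur;pos=p*1000;tl=th
    for i in range(n):
        want=p*1000+d*(i+1)/n; e=want-pos
        tx=np.array([-np.sin(a),np.cos(a)])  # tool x = y cross z, z down
        tx=np.array([ -np.sin(a), np.cos(a)]); ty=np.array([np.cos(a),np.sin(a)])
        dec=0 if i<n-1 else 1
        r=[round(e[:2]@tx,dec),round(e[:2]@ty,dec),round(-e[2],dec)]
        t=round(tl/(n-i),3); tl-=t
        pos=pos+np.array([*(r[0]*tx+r[1]*ty),-r[2]]); a-=t
        out.append({"dx":r[0]+0.,"dy":r[1]+0.,"dz":r[2]+0.,"grip":grip,"turn":t})
    return out,th
if __name__=='__main__':
    a=sys.argv; yaw=None if a[4]=='k' else float(a[4])
    o,th=plan(float(a[1]),float(a[2]),float(a[3]),yaw,float(a[5]),float(a[6]) if len(a)>6 else 40.)
    p,R,s=pose(); print('now',s['clock'],np.round(p,4),'M',np.round(R.as_matrix()[:,0],3),np.round(R.as_matrix()[:,1],3),'q',np.round(s['q'],2),'turn',round(th,3),'n',len(o))
    for r in o: print(json.dumps(r).replace('.0,',','))
E
python3 -c "print(3.14159/2-0.183)"; python3 plan.py 0.488 0.333 0.12 1.388 1 40
```

```text
1.387795
now 2.35 [0.5416 0.3062 0.2944] M [ 0.002  1.    -0.002] [ 1.    -0.002  0.   ] q [-0.49  0.63 -0.18  1.5   0.12  1.02 -0.7 ] turn -1.39 n 10
{"dx": 3, "dy": -5, "dz": 17, "grip": 1, "turn": -0.139}
{"dx": 3, "dy": -5, "dz": 18, "grip": 1, "turn": -0.139}
{"dx": 4, "dy": -5, "dz": 17, "grip": 1, "turn": -0.139}
{"dx": 5, "dy": -4, "dz": 18, "grip": 1, "turn": -0.139}
{"dx": 5, "dy": -3, "dz": 17, "grip": 1, "turn": -0.139}
{"dx": 5, "dy": -2, "dz": 18, "grip": 1, "turn": -0.139}
{"dx": 6, "dy": -2, "dz": 17, "grip": 1, "turn": -0.139}
{"dx": 6, "dy": -1, "dz": 18, "grip": 1, "turn": -0.139}
{"dx": 6, "dy": 0, "dz": 17, "grip": 1, "turn": -0.139}
{"dx": 5.8, "dy": 1.3, "dz": 17.4, "grip": 1, "turn": -0.139}
```

Request:
send_rows(series=[{"dx": 3, "dy": -5, "dz": 10, "grip": 1, "turn": -0.139}, {"dx": 3, "dy": -5, "dz": 10, "grip": 1, "turn": -0.139}, {"dx": 4, "dy": -5, "dz": 10, "grip": 1, "turn": -0.139}, {"dx": 5, "dy": -4, "dz": 10, "grip": 1, "turn": -0.139}, {"dx": 5, "dy": -3, "dz": 10, "grip": 1, "turn": -0.139}, {"dx": 5, "dy": -2, "dz": 10, "grip": 1, "turn": -0.139}, {"dx": 6, "dy": -2, "dz": 10, "grip": 1, "turn": -0.139}, {"dx": 6, "dy": -1, "dz": 10, "grip": 1, "turn": -0.139}, {"dx": 6, "dy": 0, "dz": 10, "grip": 1, "turn": -0.139}, {"dx": 5.8, "dy": 1.3, "dz": 10, "grip": 1, "turn": -0.139}, {"dx": 0, "dy": 0, "dz": 0, "grip": 1, "turn": 0}, {"dx": 0, "dy": 0, "dz": 0, "grip": 1, "turn": 0}])

```text
clock: 3.55
tool_pos: [0.4884, 0.3332, 0.1947]
eef_rot: [0.093, 0.996, -0.0, 0.0]
contact_force: [0.6, 0.6, 1.1]
opening: 1.0
```

```bash
python3 look.py w3 wrist fuse1_c; python3 plan.py 0.488 0.333 0.12 1.388 1 40
```

```text
3.6 [0.4885 0.3336 0.195 ] [ 9.280e-02  9.957e-01 -2.000e-04  5.000e-04] 0.9945519268311763
fuse1_c 0.84 [242.0, 184.5, 312.4, 214.0] [0.4838 0.3335 0.0725]
now 3.65 [0.4885 0.3339 0.1952] M [-0.983  0.184 -0.001] [0.184 0.983 0.   ] q [-0.38  0.74 -0.53  1.7   0.48  0.83  0.26] turn -0.002 n 2
{"dx": 0, "dy": -1, "dz": 38, "grip": 1, "turn": -0.001}
{"dx": 0.3, "dy": 0, "dz": 37.2, "grip": 1, "turn": -0.001}
```

View pics/w3.png

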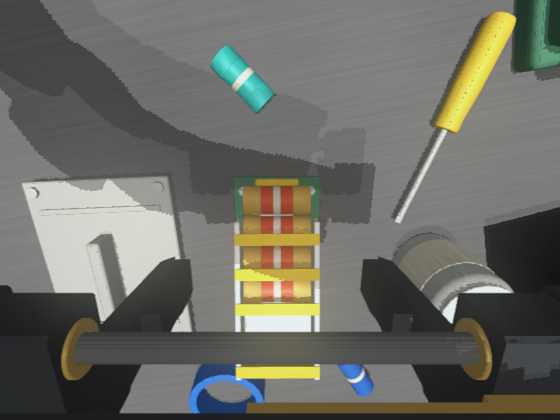

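```bash
cat > fz.py <<'E'
from cyl import *
import pickle,sys
d=pickle.load(open(sys.argv[1]+'.pkl','rb')); W=cloud(d)
for r in regions_of(d,'fuse1_c'):
    P=W[r['pixels']]; z0=np.nanmedian(P[:,2]); P=P[np.abs(P[:,2]-z0)<0.013]
    c,y,l,e=fitcyl(P,float(sys.argv[2])); print(r['score'],r['extent'],np.round(c,4),round(y,3),round(l,4),round(e,4))
E
python3 fz.py w3 -0.18
```

```text
0.84 [242.0, 184.5, 312.4, 214.0] [0.4877 0.3332 0.0609] -0.182 0.058 0.0004
```

Request:
send_rows(series=[{"dx": 0, "dy": 0, "dz": 35, "grip": 1, "turn": 0}, {"dx": 0.4, "dy": -0.6, "dz": 40, "grip": 1, "turn": 0}, {"dx": 0, "dy": 0, "dz": 40, "grip": 1, "turn": 0}, {"dx": 0, "dy": 0, "dz": 30, "grip": 1, "turn": 0}, {"dx": 0, "dy": 0, "dz": 0, "grip": 1, "turn": 0}, {"dx": 0, "dy": 0, "dz": 0, "grip": 0.5, "turn": 0}, {"dx": 0, "dy": 0, "dz": 0, "grip": 0.5, "turn": 0}, {"dx": 0, "dy": 0, "dz": 0, "grip": 0.4, "turn": 0}, {"dx": 0, "dy": 0, "dz": 0, "grip": 0.4, "turn": 0}, {"dx": 0, "dy": 0, "dz": 0, "grip": 0.4, "turn": 0}], force=30)

```text
clock: 4.7
tool_pos: [0.4877, 0.3344, 0.0512]
eef_rot: [0.09, 0.996, 0.0, 0.001]
contact_force: [-0.4, -0.8, 7.0]
opening: 0.673
```

```bash
python3 plan.py 0.488 0.333 0.2 k 0.4 40
```

```text
now 4.7 [0.4877 0.3344 0.0512] M [-0.984  0.18  -0.002] [0.18  0.984 0.001] q [-0.46  0.94 -0.39  1.79  0.63  0.54  0.13] turn 0 n 4
{"dx": 0, "dy": 0, "dz": -37, "grip": 0.4, "turn": 0.0}
{"dx": 0, "dy": -1, "dz": -37, "grip": 0.4, "turn": 0.0}
{"dx": 0, "dy": 0, "dz": -38, "grip": 0.4, "turn": 0.0}
{"dx": -0.6, "dy": -0.3, "dz": -36.8, "grip": 0.4, "turn": 0.0}
```

Request:
send_rows(series=[{"dx": 0, "dy": 0, "dz": -15, "grip": 0.4, "turn": 0}, {"dx": 0, "dy": 0, "dz": -37, "grip": 0.4, "turn": 0}, {"dx": 0, "dy": 0, "dz": -38, "grip": 0.4, "turn": 0}, {"dx": 0, "dy": 0, "dz": -35, "grip": 0.4, "turn": 0}, {"dx": 0, "dy": 0, "dz": -25, "grip": 0.4, "turn": 0}])

```text
clock: 5.2
tool_pos: [0.4872, 0.3349, 0.2033]
eef_rot: [0.09, 0.996, 0.001, 0.001]
contact_force: [-0.1, 0.1, 0.3]
opening: 0.678
```

```bash
python3 plan.py 0.55 -0.15 0.3 k 0.4 42
```

```text
now 5.2 [0.4872 0.3349 0.2033] M [-0.984  0.18  -0.002] [0.18  0.984 0.003] q [-0.37  0.73 -0.54  1.7   0.48  0.84  0.27] turn 0 n 12
{"dx": -12, "dy": -39, "dz": -8, "grip": 0.4, "turn": 0.0}
{"dx": -13, "dy": -39, "dz": -8, "grip": 0.4, "turn": 0.0}
{"dx": -12, "dy": -38, "dz": -8, "grip": 0.4, "turn": 0.0}
{"dx": -13, "dy": -39, "dz": -8, "grip": 0.4, "turn": 0.0}
{"dx": -12, "dy": -39, "dz": -8, "grip": 0.4, "turn": 0.0}
{"dx": -12, "dy": -39, "dz": -8, "grip": 0.4, "turn": 0.0}
{"dx": -13, "dy": -39, "dz": -8, "grip": 0.4, "turn": 0.0}
{"dx": -12, "dy": -38, "dz": -8, "grip": 0.4, "turn": 0.0}
{"dx": -13, "dy": -39, "dz": -9, "grip": 0.4, "turn": 0.0}
{"dx": -12, "dy": -39, "dz": -8, "grip": 0.4, "turn": 0.0}
{"dx": -13, "dy": -39, "dz": -8, "grip": 0.4, "turn": 0.0}
{"dx": -11.9, "dy": -38.7, "dz": -7.7, "grip": 0.4, "turn": 0.0}
```

Request:
send_rows(series=[{"dx": -12, "dy": -39, "dz": -8, "grip": 0.4, "turn": 0}, {"dx": -13, "dy": -39, "dz": -8, "grip": 0.4, "turn": 0}, {"dx": -12, "dy": -38, "dz": -8, "grip": 0.4, "turn": 0}, {"dx": -13, "dy": -39, "dz": -8, "grip": 0.4, "turn": 0}, {"dx": -12, "dy": -39, "dz": -8, "grip": 0.4, "turn": 0}, {"dx": -12, "dy": -39, "dz": -8, "grip": 0.4, "turn": 0}, {"dx": -13, "dy": -39, "dz": -8, "grip": 0.4, "turn": 0}, {"dx": -12, "dy": -38, "dz": -8, "grip": 0.4, "turn": 0}, {"dx": -13, "dy": -39, "dz": -9, "grip": 0.4, "turn": 0}, {"dx": -12, "dy": -39, "dz": -8, "grip": 0.4, "turn": 0}, {"dx": -13, "dy": -39, "dz": -8, "grip": 0.4, "turn": 0}, {"dx": -12, "dy": -38.7, "dz": -7.7, "grip": 0.4, "turn": 0}, {"dx": 0, "dy": 0, "dz": 0, "grip": 0.4, "turn": 0}, {"dx": 0, "dy": 0, "dz": 0, "grip": 0.4, "turn": 0}, {"dx": 0, "dy": 0, "dz": 0, "grip": 0.4, "turn": 0}])

```text
clock: 6.7
tool_pos: [0.5494, -0.1489, 0.2969]
eef_rot: [0.089, 0.996, 0.001, 0.0]
contact_force: [0.4, 0.4, -0.3]
opening: 0.679
```

```bash
python3 look.py w4 wrist fuse1_c box
```

```text
6.75 [ 0.5495 -0.1486  0.2968] [ 8.870e-02  9.961e-01  5.000e-04 -0.000e+00] 0.6789859898469028
fuse1_c 0.86 [209.3, 257.8, 346.1, 316.2] [ 0.5431 -0.1485  0.3178]
fuse1_c 0.64 [192.2, 24.3, 348.7, 256.9] [ 0.5316 -0.1538  0.0311]
fuse1_c 0.37 [63.3, 105.0, 173.9, 219.0] [ 0.5165 -0.3508  0.0039]
box 0.57 [194.9, 23.7, 351.5, 260.0] [ 0.5317 -0.154   0.0308]
```

View pics/w4.png

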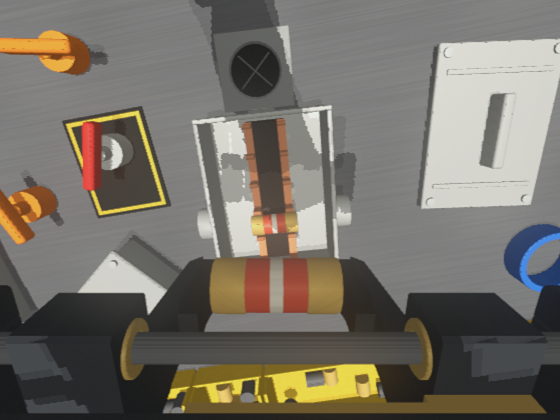

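Run:
```python
from cyl import *
import pickle
d=pickle.load(open('w4.pkl','rb')); W=cloud(d)
v,u=np.mgrid[0:420,0:560]
roi=(u>185)&(u<360)&(v<258)
def rect(lo,hi,ex=None):
    m=roi&(W[...,2]>lo)&(W[...,2]<hi)
    if ex is not None: m&=ex
    m=cv2.morphologyEx(m.astype(np.uint8),cv2.MORPH_OPEN,np.ones((2,2)))>0
    Q=(W[m][:,:2]*1000).astype(np.float32); r=cv2.minAreaRect(Q); print(len(Q),r,np.round(cv2.boxPoints(r)).tolist(),np.median(W[m][:,2]))
rect(.076,.084); rect(.094,.106,v<110)
hsv=cv2.cvtColor(d['img'],cv2.COLOR_RGB2HSV)
m=roi&(v>205)&(v<240)&(u>245)&(u<302)&(W[...,2]>.045)&(W[...,2]<.07)&(hsv[...,1]>60)
P=W[m]; print(len(P),fitcyl(P,-.18))
cv2.imwrite('pics/w4b.png',cv2.resize(cv2.cvtColor(d['img'],cv2.COLOR_RGB2BGR)[20:262,185:365],None,fx=2.4,fy=2.4,interpolation=cv2.INTER_CUBIC))
# floor/clips heights
c=m
```

```text
1943 ((585.6536254882812, -153.2288818359375), (166.22491455078125, 225.22300720214844), 85.5811767578125) [[467.0, -227.0], [692.0, -245.0], [704.0, -79.0], [480.0, -62.0]] nan
5741 ((442.2666931152344, -124.85189819335938), (58.384769439697266, 117.39093017578125), 43.71376419067383) [[381.0, -103.0], [462.0, -187.0], [504.0, -147.0], [423.0, -62.0]] nan
992 (array([ 0.61251487, -0.16332761,  0.04915889]), np.float64(-0.07723081158669215), np.float64(0.05822735598740854), np.float64(0.000571468486017742))
```

View pics/w4b.png

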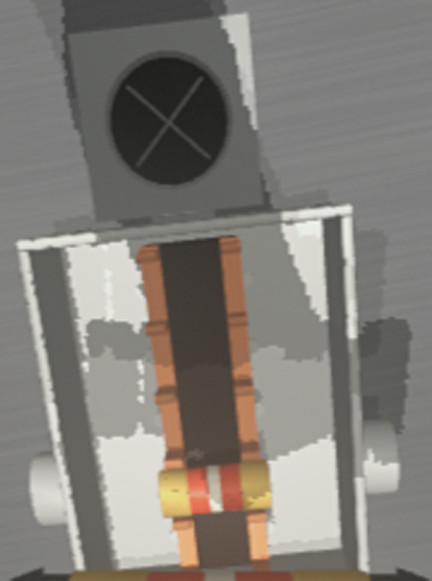

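Run:
```python
from cyl import *
import pickle
d=pickle.load(open('w4.pkl','rb')); W=cloud(d)
W=np.nan_to_num(W,nan=9)
yaw=-0.077; ax=np.array([np.cos(yaw),np.sin(yaw)]); ay=np.array([-np.sin(yaw),np.cos(yaw)])
o=np.array([.6125,-.1633])
v,u=np.mgrid[0:420,0:560]
m=(u>185)&(u<360)&(v<250)&(v>100)&(W[...,2]>.0755)&(W[...,2]<.0845)
Q=W[m]; L=np.stack([(Q[:,:2]-o)@ax,(Q[:,:2]-o)@ay],1)*1000
H,xe,ye=np.histogram2d(L[:,0],L[:,1],bins=[np.arange(-150,60,2),np.arange(-100,104,2)])
print('x hist',[(int(a),int(b)) for a,b in zip(xe,H.sum(1)) if b>3])
print('y hist',[(int(a),int(b)) for a,b in zip(ye,H.sum(0)) if b>3])
# refine yaw: side walls outer
for lo,hi in((-85,-65),(65,85)):
    s=(L[:,1]>lo)&(L[:,1]<hi)&(L[:,0]>-135)&(L[:,0]<20); p=np.polyfit(L[s,0],L[s,1],1); print('side',p,s.sum(), np.polyval(p,-36))
# boss hole centre: dark shutter? boss top
mb=(v<112)&(u>200)&(u<300)&(W[...,2]>.092)&(W[...,2]<.106); B=W[mb]; Lb=np.stack([(B[:,:2]-o)@ax,(B[:,:2]-o)@ay],1)*1000
print(np.percentile(Lb,[0.5,2,50,98,99.5],axis=0).round(1).T, np.median(B[:,2]))
# clips: high points inside
mi=(u>185)&(u<360)&(v<250)&(v>100)&(W[...,2]>.050)&(W[...,2]<.068)
C=W[mi]; Lc=np.stack([(C[:,:2]-o)@ax,(C[:,:2]-o)@ay],1)*1000; s=np.abs(Lc[:,1])<30
h,e=np.histogram(Lc[s,0],bins=np.arange(-140,30,3)); print([(int(a),int(b)) for a,b in zip(e,h)])
```

```text
x hist [(-142, 160), (-140, 272), (-138, 239), (-136, 18), (-134, 17), (-132, 19), (-130, 18), (-128, 19), (-126, 18), (-124, 19), (-122, 17), (-120, 17), (-118, 19), (-116, 20), (-114, 20), (-112, 18), (-110, 17), (-108, 15), (-106, 19), (-104, 18), (-102, 17), (-100, 16), (-98, 17), (-96, 17), (-94, 17), (-92, 19), (-90, 15), (-88, 16), (-86, 16), (-84, 17), (-82, 13), (-80, 17), (-78, 19), (-76, 17), (-74, 14), (-72, 17), (-70, 20), (-68, 13), (-66, 16), (-64, 16), (-62, 16), (-60, 14), (-58, 14), (-56, 14), (-54, 18), (-52, 14), (-50, 18), (-48, 15), (-46, 17), (-44, 14), (-42, 15), (-40, 14), (-38, 13), (-36, 15), (-34, 13), (-32, 13), (-30, 15), (-28, 13), (-26, 17), (-24, 17), (-22, 14), (-20, 17), (-18, 11), (-16, 17), (-14, 11), (-12, 15), (-10, 13), (-8, 14), (-6, 11), (-4, 14), (-2, 14), (0, 16), (2, 11), (4, 13), (6, 16), (8, 13), (10, 13), (12, 14), (14, 12), (16, 7), (18, 6), (20, 6), (22, 7), (24, 4), (26, 5), (28, 7), (30, 7)]
y hist [(-78, 38), (-76, 214), (-74, 245), (-72, 131), (-70, 9), (-68, 9), (-66, 9), (-64, 10), (-62, 6), (-60, 9), (-58, 10), (-56, 9), (-54, 
[... 779 characters left out ...]
1.833e+02 -1.467e+02 -1.455e+02]
 [-3.550e+01 -3.440e+01  2.000e-01  3.470e+01  3.580e+01]] 0.09871191855000697
[(-140, 0), (-137, 0), (-134, 0), (-131, 13), (-128, 51), (-125, 20), (-122, 0), (-119, 0), (-116, 0), (-113, 0), (-110, 0), (-107, 0), (-104, 0), (-101, 0), (-98, 0), (-95, 16), (-92, 47), (-89, 15), (-86, 0), (-83, 0), (-80, 0), (-77, 0), (-74, 0), (-71, 0), (-68, 0), (-65, 0), (-62, 0), (-59, 19), (-56, 42), (-53, 12), (-50, 0), (-47, 0), (-44, 0), (-41, 0), (-38, 0), (-35, 0), (-32, 0), (-29, 0), (-26, 0), (-23, 25), (-20, 41), (-17, 11), (-14, 141), (-11, 142), (-8, 130), (-5, 103), (-2, 103), (1, 95), (4, 79), (7, 60), (10, 24), (13, 28), (16, 34), (19, 11), (22, 0), (25, 0)]
```

```bash
cat > geo.py <<'E'
import numpy as np
YAW=-0.0752
ax=np.array([np.cos(YAW),np.sin(YAW)]); ay=np.array([-np.sin(YAW),np.cos(YAW)])
o=np.array([.6125,-.1633])-0.0005*ax+0.0005*ay
def way(k): return o+0.036*(k-4)*ax
LOCK=o-0.181*ax
BOX=o-0.036*ax
JAW=YAW+np.pi/2
E
python3 - <<'E'
from cyl import *
import pickle
from geo import *
d=pickle.load(open('w4.pkl','rb')); W=cloud(d)
v,u=np.mgrid[0:420,0:560]
m=(u>208)&(u<348)&(v>256)&(v<320)&(W[...,2]>.29); P=W[m]; print(len(P),fitcyl(P,-.18))
for k in range(1,6): print(k,way(k).round(4))
print(LOCK,BOX)
E
python3 plan.py 0.5765 -0.1610 0.3 1.4956 0.4; python3 - <<'E'
E
```

```text
7710 (array([ 0.54970404, -0.14884814,  0.3065898 ]), np.float64(-0.18075815739191922), np.float64(0.06521661286760115), np.float64(0.0004042826772014778))
1 [ 0.5043 -0.1546]
2 [ 0.5402 -0.1574]
3 [ 0.5761 -0.1601]
4 [ 0.612  -0.1628]
5 [ 0.6479 -0.1655]
[ 0.43155052 -0.14916547] [ 0.57614072 -0.1600592 ]
now 6.85 [ 0.5496 -0.1489  0.2966] M [-0.984  0.177  0.   ] [0.177 0.984 0.001] q [ 0.57  0.61 -0.65  1.65  0.42  1.03  1.17] turn -0.103 n 1
{"dx": -28.7, "dy": -7.1, "dz": -3.4, "grip": 0.4, "turn": -0.103}
```

```bash
python3 plan.py 0.6479 -0.1655 0.14 1.4956 0.4 45
```

```text
now 6.85 [ 0.5496 -0.1489  0.2966] M [-0.984  0.177  0.   ] [0.177 0.984 0.001] q [ 0.57  0.61 -0.65  1.65  0.42  1.03  1.17] turn -0.103 n 5
{"dx": -20, "dy": 0, "dz": 31, "grip": 0.4, "turn": -0.021}
{"dx": -20, "dy": 0, "dz": 32, "grip": 0.4, "turn": -0.02}
{"dx": -20, "dy": -1, "dz": 31, "grip": 0.4, "turn": -0.021}
{"dx": -20, "dy": -1, "dz": 31, "grip": 0.4, "turn": -0.02}
{"dx": -19.7, "dy": -1, "dz": 31.6, "grip": 0.4, "turn": -0.021}
```

Request:
send_rows(series=[{"dx": -20, "dy": 0, "dz": 31, "grip": 0.4, "turn": -0.021}, {"dx": -20, "dy": 0, "dz": 32, "grip": 0.4, "turn": -0.02}, {"dx": -20, "dy": -1, "dz": 31, "grip": 0.4, "turn": -0.021}, {"dx": -20, "dy": -1, "dz": 31, "grip": 0.4, "turn": -0.02}, {"dx": -19.7, "dy": -1, "dz": 31.6, "grip": 0.4, "turn": -0.021}, {"dx": 0, "dy": 0, "dz": 0, "grip": 0.4, "turn": 0}, {"dx": 0, "dy": 0, "dz": 0, "grip": 0.4, "turn": 0}, {"dx": 0, "dy": 0, "dz": 0, "grip": 0.4, "turn": 0}])

```text
clock: 7.65
tool_pos: [0.6483, -0.1668, 0.1417]
eef_rot: [0.039, 0.999, 0.0, 0.001]
contact_force: [0.4, 0.4, 0.3]
opening: 0.679
```

```bash
python3 plan.py 0.6479 -0.1655 0.06 1.4956 0.4 28
```

```text
now 7.65 [ 0.6483 -0.1668  0.1417] M [-0.997  0.077 -0.002] [0.077 0.997 0.   ] q [ 0.47  0.91 -0.58  1.49  0.58  0.91  1.21] turn -0.002 n 3
{"dx": 0, "dy": 0, "dz": 27, "grip": 0.4, "turn": -0.001}
{"dx": 0, "dy": 1, "dz": 27, "grip": 0.4, "turn": -0.0}
{"dx": 0.5, "dy": 0.2, "dz": 27.7, "grip": 0.4, "turn": -0.001}
```

Request:
send_rows(series=[{"dx": 0, "dy": 0, "dz": 27, "grip": 0.4, "turn": 0}, {"dx": 0, "dy": 0, "dz": 27, "grip": 0.4, "turn": 0}, {"dx": 0, "dy": 0, "dz": 18, "grip": 0.4, "turn": 0}, {"dx": 0, "dy": 0, "dz": 10, "grip": 0.4, "turn": 0}, {"dx": 0, "dy": 0, "dz": 10, "grip": 0.4, "turn": 0}, {"dx": 0, "dy": 0, "dz": 7, "grip": 0.4, "turn": 0}, {"dx": 0, "dy": 0, "dz": 0, "grip": 0.4, "turn": 0}, {"dx": 0, "dy": 0, "dz": 0, "grip": 0.4, "turn": 0}])

```text
clock: 8.45
tool_pos: [0.6485, -0.1675, 0.0413]
eef_rot: [0.039, 0.999, 0.0, 0.0]
contact_force: [0.1, -0.2, -0.5]
opening: 0.677
```

```bash
python3 plan.py 0.6479 -0.1655 0.04 1.4956 0.4 28
```

```text
now 8.45 [ 0.6485 -0.1675  0.0413] M [-0.997  0.078 -0.001] [0.078 0.997 0.   ] q [ 0.44  1.04 -0.51  1.53  0.66  0.75  1.14] turn -0.003 n 1
{"dx": 0.7, "dy": 1.9, "dz": 1.3, "grip": 0.4, "turn": -0.003}
```

Request:
send_rows(series=[{"dx": 0.5, "dy": 1.5, "dz": 1, "grip": 0.4, "turn": 0}, {"dx": 0, "dy": 0, "dz": 0, "grip": 0.4, "turn": 0}, {"dx": 0, "dy": 0, "dz": 0, "grip": 0.85, "turn": 0}, {"dx": 0, "dy": 0, "dz": 0, "grip": 0.9, "turn": 0}, {"dx": 0, "dy": 0, "dz": 0, "grip": 0.9, "turn": 0}, {"dx": 0, "dy": 0, "dz": 0, "grip": 0.9, "turn": 0}])

```text
clock: 9.05
tool_pos: [0.6477, -0.166, 0.0399]
eef_rot: [0.039, 0.999, -0.0, 0.0]
contact_force: [-1.0, -0.1, 0.2]
opening: 0.905
```

```bash
python3 plan.py 0.6479 -0.1655 0.2 1.4956 1 45
```

```text
now 9.05 [ 0.6477 -0.166   0.0399] M [-0.997  0.078 -0.   ] [ 0.078  0.997 -0.   ] q [ 0.44  1.04 -0.5   1.53  0.66  0.74  1.14] turn -0.003 n 4
{"dx": 0, "dy": 0, "dz": -40, "grip": 1, "turn": -0.001}
{"dx": 0, "dy": 0, "dz": -40, "grip": 1, "turn": -0.001}
{"dx": 0, "dy": 0, "dz": -40, "grip": 1, "turn": -0.0}
{"dx": -0.1, "dy": 0.5, "dz": -40.1, "grip": 1, "turn": -0.001}
```

Request:
send_rows(series=[{"dx": 0, "dy": 0, "dz": -15, "grip": 0.9, "turn": 0}, {"dx": 0, "dy": 0, "dz": -40, "grip": 1, "turn": 0}, {"dx": 0, "dy": 0, "dz": -45, "grip": 1, "turn": 0}, {"dx": 5, "dy": 0, "dz": -45, "grip": 1, "turn": 0}, {"dx": 20, "dy": 0, "dz": -35, "grip": 1, "turn": 0}, {"dx": 0, "dy": 0, "dz": 0, "grip": 1, "turn": 0}, {"dx": 0, "dy": 0, "dz": 0, "grip": 1, "turn": 0}])

```text
clock: 9.75
tool_pos: [0.6229, -0.1643, 0.2215]
eef_rot: [0.039, 0.999, -0.0, 0.001]
contact_force: [0.4, -0.1, -0.7]
opening: 0.998
```

```bash
python3 look.py w5 wrist; python3 zoom.py w5 150 60 400 300; python3 plan.py 0.4878 0.3332 0.2 1.3885 1 45
python3 - <<'E'
from cyl import *
from geo import *
import pickle
d=pickle.load(open('w5.pkl','rb')); W=np.nan_to_num(cloud(d),nan=9)
for k in (4,5):
    c=way(k); L1=(W[...,:2]-c)@ax; L2=(W[...,:2]-c)@ay
    m=(abs(L1)<.014)&(abs(L2)<.031)&(W[...,2]>.045)&(W[...,2]<.075); P=W[m]
    if len(P)>50: print(k,len(P),fitcyl(P,YAW), c)
E
```

```text
9.8 [ 0.6224 -0.1643  0.2199] [ 3.890e-02  9.992e-01 -2.000e-04 -1.000e-04] 0.9998418328733674
now 9.8 [ 0.6224 -0.1643  0.2199] M [-0.997  0.078  0.   ] [ 0.078  0.997 -0.   ] q [ 0.51  0.79 -0.62  1.51  0.52  1.01  1.24] turn 0.104 n 12
{"dx": 14, "dy": 40, "dz": 2, "grip": 1, "turn": 0.009}
{"dx": 15, "dy": 41, "dz": 1, "grip": 1, "turn": 0.009}
{"dx": 15, "dy": 40, "dz": 2, "grip": 1, "turn": 0.009}
{"dx": 16, "dy": 40, "dz": 2, "grip": 1, "turn": 0.009}
{"dx": 16, "dy": 40, "dz": 1, "grip": 1, "turn": 0.009}
{"dx": 16, "dy": 40, "dz": 2, "grip": 1, "turn": 0.008}
{"dx": 16, "dy": 39, "dz": 2, "grip": 1, "turn": 0.009}
{"dx": 17, "dy": 40, "dz": 1, "grip": 1, "turn": 0.008}
{"dx": 18, "dy": 39, "dz": 2, "grip": 1, "turn": 0.009}
{"dx": 17, "dy": 39, "dz": 2, "grip": 1, "turn": 0.008}
{"dx": 18, "dy": 39, "dz": 1, "grip": 1, "turn": 0.009}
{"dx": 18.2, "dy": 39.4, "dz": 1.9, "grip": 1, "turn": 0.008}
4 1569 (array([ 0.61250455, -0.16268677,  0.048934  ]), np.float64(-0.07546421728789761), np.float64(0.058945970274093006), np.float64(0.0004524760619677784)) [ 0.61203898 -0.16276385]
5 1443 (array([ 0.64796166, -0.16631896,  0.04901074]), np.float64(-0.07829949086181888), np.float64(0.0590595219244983), np.float64(0.0004232033539861915)) [ 0.64793723 -0.1654685 ]
```

View pics/w5_z150.png

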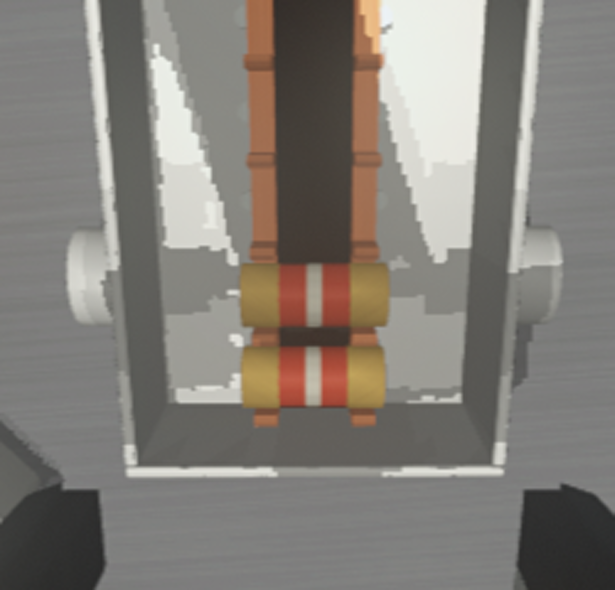

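Fuse 1 lies home in way 5, and way 4 was already full. Next fuse.

Request:
send_rows(series=[{"dx": 14, "dy": 40, "dz": 2, "grip": 1, "turn": 0.009}, {"dx": 15, "dy": 41, "dz": 1, "grip": 1, "turn": 0.009}, {"dx": 15, "dy": 40, "dz": 2, "grip": 1, "turn": 0.009}, {"dx": 16, "dy": 40, "dz": 2, "grip": 1, "turn": 0.009}, {"dx": 16, "dy": 40, "dz": 1, "grip": 1, "turn": 0.009}, {"dx": 16, "dy": 40, "dz": 2, "grip": 1, "turn": 0.008}, {"dx": 16, "dy": 39, "dz": 2, "grip": 1, "turn": 0.009}, {"dx": 17, "dy": 40, "dz": 1, "grip": 1, "turn": 0.008}, {"dx": 18, "dy": 39, "dz": 2, "grip": 1, "turn": 0.009}, {"dx": 17, "dy": 39, "dz": 2, "grip": 1, "turn": 0.008}, {"dx": 18, "dy": 39, "dz": 1, "grip": 1, "turn": 0.009}, {"dx": 18.2, "dy": 39.4, "dz": 2, "grip": 1, "turn": 0.008}, {"dx": 0, "dy": 0, "dz": 0, "grip": 1, "turn": 0}, {"dx": 0, "dy": 0, "dz": 0, "grip": 1, "turn": 0}, {"dx": 0, "dy": 0, "dz": 0, "grip": 1, "turn": 0}])

```text
clock: 11.3
tool_pos: [0.4884, 0.3317, 0.1986]
eef_rot: [0.091, 0.996, -0.001, -0.001]
contact_force: [0.7, -0.7, 0.1]
opening: 1.001
```

```bash
python3 look.py w6 wrist; python3 fz.py w6 -0.18;  python3 plan.py 0.4878 0.3332 0.05 1.3885 1 45
```

```text
11.35 [0.4887 0.3314 0.1989] [ 9.190e-02  9.958e-01 -1.200e-03 -3.000e-04] 0.9951280677150351
now 11.4 [0.4888 0.3315 0.1992] M [-0.983  0.183  0.   ] [ 0.183  0.983 -0.002] q [-0.38  0.73 -0.52  1.7   0.47  0.84  0.28] turn -0.002 n 4
{"dx": 0, "dy": 0, "dz": 37, "grip": 1, "turn": -0.001}
{"dx": 1, "dy": 1, "dz": 38, "grip": 1, "turn": -0.0}
{"dx": 0, "dy": 0, "dz": 37, "grip": 1, "turn": -0.001}
{"dx": 0.3, "dy": 0.5, "dz": 37.2, "grip": 1, "turn": -0.0}
```

View pics/w6.png

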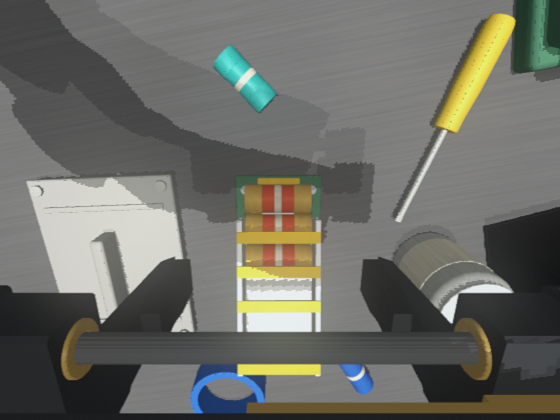

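Three fuses are left, the next one at the stop (277,199), as the first was. I'll grasp it the same way.

Request:
send_rows(series=[{"dx": 0, "dy": 0, "dz": 37, "grip": 1, "turn": 0}, {"dx": 1, "dy": 1, "dz": 38, "grip": 1, "turn": 0}, {"dx": 0, "dy": 0.5, "dz": 40, "grip": 1, "turn": 0}, {"dx": 0, "dy": 0, "dz": 34, "grip": 1, "turn": 0}, {"dx": 0, "dy": 0, "dz": 0, "grip": 1, "turn": 0}, {"dx": 0, "dy": 0, "dz": 0, "grip": 0.5, "turn": 0}, {"dx": 0, "dy": 0, "dz": 0, "grip": 0.4, "turn": 0}, {"dx": 0, "dy": 0, "dz": 0, "grip": 0.4, "turn": 0}, {"dx": 0, "dy": 0, "dz": 0, "grip": 0.4, "turn": 0}, {"dx": 0, "dy": 0, "dz": 0, "grip": 0.4, "turn": 0}, {"dx": 0, "dy": 0, "dz": -15, "grip": 0.4, "turn": 0}, {"dx": 0, "dy": 0, "dz": -37, "grip": 0.4, "turn": 0}, {"dx": 0, "dy": 0, "dz": -38, "grip": 0.4, "turn": 0}, {"dx": 0, "dy": 0, "dz": -35, "grip": 0.4, "turn": 0}, {"dx": 0, "dy": 0, "dz": -25, "grip": 0.4, "turn": 0}], force=30)

```text
clock: 12.9
tool_pos: [0.4875, 0.3361, 0.2045]
eef_rot: [0.09, 0.996, 0.001, 0.001]
contact_force: [1.3, 0.5, -1.0]
opening: 0.68
```

```bash
python3 plan.py 0.5761 -0.1601 0.18 1.4956 0.4 45
```

```text
now 12.9 [0.4875 0.3361 0.2045] M [-0.984  0.18  -0.002] [0.18  0.984 0.003] q [-0.38  0.73 -0.53  1.7   0.47  0.84  0.27] turn -0.106 n 12
{"dx": -15, "dy": -39, "dz": 2, "grip": 0.4, "turn": -0.009}
{"dx": -14, "dy": -40, "dz": 2, "grip": 0.4, "turn": -0.009}
{"dx": -14, "dy": -39, "dz": 2, "grip": 0.4, "turn": -0.009}
{"dx": -14, "dy": -40, "dz": 2, "grip": 0.4, "turn": -0.009}
{"dx": -13, "dy": -40, "dz": 2, "grip": 0.4, "turn": -0.009}
{"dx": -13, "dy": -40, "dz": 2, "grip": 0.4, "turn": -0.009}
{"dx": -13, "dy": -40, "dz": 2, "grip": 0.4, "turn": -0.009}
{"dx": -12, "dy": -40, "dz": 2, "grip": 0.4, "turn": -0.009}
{"dx": -12, "dy": -40, "dz": 2, "grip": 0.4, "turn": -0.008}
{"dx": -11, "dy": -41, "dz": 2, "grip": 0.4, "turn": -0.009}
{"dx": -11, "dy": -40, "dz": 2, "grip": 0.4, "turn": -0.008}
{"dx": -11.1, "dy": -41, "dz": 2.5, "grip": 0.4, "turn": -0.009}
```

Request:
send_rows(series=[{"dx": -15, "dy": -39, "dz": 2, "grip": 0.4, "turn": -0.009}, {"dx": -14, "dy": -40, "dz": 2, "grip": 0.4, "turn": -0.009}, {"dx": -14, "dy": -39, "dz": 2, "grip": 0.4, "turn": -0.009}, {"dx": -14, "dy": -40, "dz": 2, "grip": 0.4, "turn": -0.009}, {"dx": -13, "dy": -40, "dz": 2, "grip": 0.4, "turn": -0.009}, {"dx": -13, "dy": -40, "dz": 2, "grip": 0.4, "turn": -0.009}, {"dx": -13, "dy": -40, "dz": 2, "grip": 0.4, "turn": -0.009}, {"dx": -12, "dy": -40, "dz": 2, "grip": 0.4, "turn": -0.009}, {"dx": -12, "dy": -40, "dz": 2, "grip": 0.4, "turn": -0.008}, {"dx": -11, "dy": -41, "dz": 2, "grip": 0.4, "turn": -0.009}, {"dx": -11, "dy": -40, "dz": 2, "grip": 0.4, "turn": -0.008}, {"dx": -11, "dy": -41, "dz": 2.5, "grip": 0.4, "turn": -0.009}, {"dx": 0, "dy": 0, "dz": 0, "grip": 0.4, "turn": 0}, {"dx": 0, "dy": 0, "dz": 0, "grip": 0.4, "turn": 0}, {"dx": 0, "dy": 0, "dz": 0, "grip": 0.4, "turn": 0}])

```text
clock: 14.4
tool_pos: [0.5757, -0.1593, 0.1771]
eef_rot: [0.037, 0.999, 0.001, 0.0]
contact_force: [-0.7, 0.6, -0.6]
opening: 0.684
```

```bash
cat > held.py <<'E'
from cyl import *
import pickle,sys
d=snapshot('wrist'); W=cloud(d); s=get_state(); tp=np.array(s['tool_pos']); save(d,'held')
from geo import *
L=np.nan_to_num(W-tp,nan=9); m=(abs(L[...,0])<.02)&(abs(L[...,1])<.028)&(L[...,2]>-.006)&(L[...,2]<.03)
P=W[m]
if len(P)>500:
    c,y,l,e=fitcyl(P,YAW); print('held n',len(P),'rel tcp',np.round((c-tp)*1000,1),'yaw',round(y,3),'tcp',np.round(tp,4),s['opening'])
else: print('NOT HELD?',len(P),s['opening'])
E
python3 held.py; python3 plan.py 0.5761 -0.1601 0.08 1.4956 0.4 45
```

```text
held n 6786 rel tcp [-0.4 -0.5  8.5] yaw -0.074 tcp [ 0.5757 -0.159   0.1771] 0.6844794416805187
now 14.45 [ 0.5757 -0.159   0.1771] M [-0.997  0.073 -0.001] [0.073 0.997 0.001] q [ 0.53  0.79 -0.61  1.7   0.58  0.84  1.16] turn 0.002 n 3
{"dx": 0, "dy": 0, "dz": 32, "grip": 0.4, "turn": 0.001}
{"dx": 0, "dy": -1, "dz": 33, "grip": 0.4, "turn": 0.001}
{"dx": -0.5, "dy": -0.1, "dz": 32.1, "grip": 0.4, "turn": 0.0}
```

Request:
send_rows(series=[{"dx": 0, "dy": 0, "dz": 32, "grip": 0.4, "turn": 0}, {"dx": -0.7, "dy": -1, "dz": 33, "grip": 0.4, "turn": 0}, {"dx": 0, "dy": 0, "dz": 32, "grip": 0.4, "turn": 0}, {"dx": 0, "dy": 0, "dz": 12, "grip": 0.4, "turn": 0}, {"dx": 0, "dy": 0, "dz": 10, "grip": 0.4, "turn": 0}, {"dx": 0, "dy": 0, "dz": 10, "grip": 0.4, "turn": 0}, {"dx": 0, "dy": 0, "dz": 6, "grip": 0.4, "turn": 0}, {"dx": 0, "dy": 0, "dz": 0, "grip": 0.4, "turn": 0}, {"dx": 0, "dy": 0, "dz": 0, "grip": 0.4, "turn": 0}])

```text
clock: 15.35
tool_pos: [0.5766, -0.1622, 0.042]
eef_rot: [0.038, 0.999, -0.0, 0.001]
contact_force: [0.1, -0.3, -0.5]
opening: 0.68
```

Free of contact; open and lift.

Request:
send_rows(series=[{"dx": 0, "dy": 1, "dz": 0.5, "grip": 0.4, "turn": 0}, {"dx": 0, "dy": 0, "dz": 0, "grip": 0.85, "turn": 0}, {"dx": 0, "dy": 0, "dz": 0, "grip": 0.9, "turn": 0}, {"dx": 0, "dy": 0, "dz": 0, "grip": 0.9, "turn": 0}, {"dx": 0, "dy": 0, "dz": 0, "grip": 0.9, "turn": 0}, {"dx": 0, "dy": 0, "dz": -15, "grip": 0.9, "turn": 0}, {"dx": 0, "dy": 0, "dz": -40, "grip": 1, "turn": 0}, {"dx": 0, "dy": 0, "dz": -45, "grip": 1, "turn": 0}, {"dx": 5, "dy": 0, "dz": -45, "grip": 1, "turn": 0}, {"dx": 5, "dy": 0, "dz": -35, "grip": 1, "turn": 0}, {"dx": 0, "dy": 0, "dz": 0, "grip": 1, "turn": 0}, {"dx": 0, "dy": 0, "dz": 0, "grip": 1, "turn": 0}])

```text
clock: 16.55
tool_pos: [0.5664, -0.1606, 0.2222]
eef_rot: [0.038, 0.999, -0.0, 0.001]
contact_force: [-0.7, -0.0, -1.6]
opening: 1.0
```

```bash
cat > ways.py <<'E'
from cyl import *
from geo import *
import pickle,sys
d=pickle.load(open(sys.argv[1]+'.pkl','rb')); W=np.nan_to_num(cloud(d),nan=9)
for k in range(1,6):
    c=way(k); L1=(W[...,:2]-c)@ax; L2=(W[...,:2]-c)@ay
    m=(abs(L1)<.0145)&(abs(L2)<.031)&(W[...,2]>.045)&(W[...,2]<.08); P=W[m]
    if len(P)>300:
        q,y,l,e=fitcyl(P,YAW); print('way',k,len(P),'off',np.round([(q[:2]-c)@ax*1e3,(q[:2]-c)@ay*1e3],1),'z',round(q[2],4),'yaw',round(y-YAW,3),'len',round(l,3),round(e,4))
    else: print('way',k,'empty',len(P))
E
python3 look.py w7 wrist; python3 ways.py w7;  python3 plan.py 0.4878 0.3332 0.2 1.3885 1 45
```

```text
16.6 [ 0.5657 -0.1606  0.2208] [ 3.790e-02  9.993e-01 -2.000e-04 -3.000e-04] 1.00221733806296
way 1 empty 0
way 2 empty 0
way 3 1467 off [ 0.3 -1.4] z 0.049 yaw 0.0 len 0.058 0.0004
way 4 1382 off [0.5 0.1] z 0.0489 yaw 0.002 len 0.059 0.0004
way 5 1285 off [ 0.1 -0.9] z 0.0491 yaw -0.002 len 0.059 0.0005
now 16.6 [ 0.5657 -0.1606  0.2208] M [-0.997  0.076  0.001] [ 0.076  0.997 -0.   ] q [ 0.56  0.73 -0.65  1.69  0.53  0.91  1.2 ] turn 0.106 n 12
{"dx": 10, "dy": 41, "dz": 2, "grip": 1, "turn": 0.009}
{"dx": 10, "dy": 40, "dz": 1, "grip": 1, "turn": 0.009}
{"dx": 10, "dy": 40, "dz": 2, "grip": 1, "turn": 0.009}
{"dx": 11, "dy": 41, "dz": 2, "grip": 1, "turn": 0.009}
{"dx": 11, "dy": 40, "dz": 2, "grip": 1, "turn": 0.009}
{"dx": 11, "dy": 40, "dz": 1, "grip": 1, "turn": 0.009}
{"dx": 12, "dy": 40, "dz": 2, "grip": 1, "turn": 0.009}
{"dx": 12, "dy": 40, "dz": 2, "grip": 1, "turn": 0.009}
{"dx": 12, "dy": 39, "dz": 2, "grip": 1, "turn": 0.009}
{"dx": 13, "dy": 40, "dz": 1, "grip": 1, "turn": 0.008}
{"dx": 13, "dy": 40, "dz": 2, "grip": 1, "turn": 0.009}
{"dx": 13.9, "dy": 39, "dz": 1.8, "grip": 1, "turn": 0.008}
```

Request:
send_rows(series=[{"dx": 10, "dy": 41, "dz": 2, "grip": 1, "turn": 0.009}, {"dx": 10, "dy": 40, "dz": 1, "grip": 1, "turn": 0.009}, {"dx": 10, "dy": 40, "dz": 2, "grip": 1, "turn": 0.009}, {"dx": 11, "dy": 41, "dz": 2, "grip": 1, "turn": 0.009}, {"dx": 11, "dy": 40, "dz": 2, "grip": 1, "turn": 0.009}, {"dx": 11, "dy": 40, "dz": 1, "grip": 1, "turn": 0.009}, {"dx": 12, "dy": 40, "dz": 2, "grip": 1, "turn": 0.009}, {"dx": 12, "dy": 40, "dz": 2, "grip": 1, "turn": 0.009}, {"dx": 12, "dy": 39, "dz": 2, "grip": 1, "turn": 0.009}, {"dx": 13, "dy": 40, "dz": 1, "grip": 1, "turn": 0.008}, {"dx": 13, "dy": 40, "dz": 2, "grip": 1, "turn": 0.009}, {"dx": 14, "dy": 39, "dz": 2, "grip": 1, "turn": 0.008}, {"dx": 0, "dy": 0, "dz": 0, "grip": 1, "turn": 0}, {"dx": 0, "dy": 0, "dz": 0, "grip": 1, "turn": 0}, {"dx": 0, "dy": 0, "dz": 0, "grip": 1, "turn": 0}])

```text
clock: 18.1
tool_pos: [0.4884, 0.3313, 0.1986]
eef_rot: [0.092, 0.996, -0.002, -0.001]
contact_force: [0.2, 0.4, 0.6]
opening: 0.999
```

```bash
python3 look.py w8 wrist
python3 - <<'E'
from cyl import *
import pickle
d=pickle.load(open('w8.pkl','rb')); W=np.nan_to_num(cloud(d),nan=9)
y=-.182;ax=np.array([np.cos(y),np.sin(y)]);ay=np.array([-np.sin(y),np.cos(y)]);c=np.array([.4878,.3332])
L1=(W[...,:2]-c)@ax;L2=(W[...,:2]-c)@ay
m=(abs(L1)<.0135)&(abs(L2)<.034)&(W[...,2]>.058)&(W[...,2]<.085);P=W[m];print(len(P),fitcyl(P,y))
E
python3 plan.py 0.4878 0.3332 0.05 1.3885 1 45
```

```text
18.15 [0.4887 0.3311 0.1989] [ 9.190e-02  9.958e-01 -1.400e-03 -3.000e-04] 0.9998066397391542
2104 (array([0.48798333, 0.33277647, 0.06108665]), np.float64(-0.18269449074321775), np.float64(0.05880098622596129), np.float64(0.0004969109127676858))
now 18.15 [0.4887 0.3311 0.1989] M [-0.983  0.183  0.   ] [ 0.183  0.983 -0.003] q [-0.37  0.74 -0.54  1.7   0.48  0.84  0.26] turn -0.002 n 4
{"dx": 0, "dy": 0, "dz": 37, "grip": 1, "turn": -0.0}
{"dx": 1, "dy": 1, "dz": 37, "grip": 1, "turn": -0.001}
{"dx": 0, "dy": 0, "dz": 38, "grip": 1, "turn": -0.0}
{"dx": 0.3, "dy": 0.9, "dz": 36.9, "grip": 1, "turn": -0.001}
```

Request:
send_rows(series=[{"dx": 0, "dy": 0, "dz": 37, "grip": 1, "turn": 0}, {"dx": 1, "dy": 1, "dz": 38, "grip": 1, "turn": 0}, {"dx": 0, "dy": 0.5, "dz": 40, "grip": 1, "turn": 0}, {"dx": 0, "dy": 0, "dz": 34, "grip": 1, "turn": 0}, {"dx": 0, "dy": 0, "dz": 0, "grip": 1, "turn": 0}, {"dx": 0, "dy": 0, "dz": 0, "grip": 0.5, "turn": 0}, {"dx": 0, "dy": 0, "dz": 0, "grip": 0.4, "turn": 0}, {"dx": 0, "dy": 0, "dz": 0, "grip": 0.4, "turn": 0}, {"dx": 0, "dy": 0, "dz": 0, "grip": 0.4, "turn": 0}, {"dx": 0, "dy": 0, "dz": 0, "grip": 0.4, "turn": 0}, {"dx": 0, "dy": 0, "dz": -15, "grip": 0.4, "turn": 0}, {"dx": 0, "dy": 0, "dz": -37, "grip": 0.4, "turn": 0}, {"dx": 0, "dy": 0, "dz": -38, "grip": 0.4, "turn": 0}, {"dx": 0, "dy": 0, "dz": -35, "grip": 0.4, "turn": 0}, {"dx": 0, "dy": 0, "dz": -25, "grip": 0.4, "turn": 0}], force=30)

```text
clock: 19.65
tool_pos: [0.4877, 0.3359, 0.2045]
eef_rot: [0.091, 0.996, 0.001, 0.001]
contact_force: [1.1, 0.3, -0.0]
opening: 0.68
```

```bash
python3 plan.py 0.5402 -0.1574 0.18 1.4956 0.4 45
```

```text
now 19.65 [0.4877 0.3359 0.2045] M [-0.984  0.18  -0.002] [0.18  0.984 0.003] q [-0.37  0.73 -0.55  1.7   0.48  0.85  0.26] turn -0.106 n 12
{"dx": -12, "dy": -40, "dz": 2, "grip": 0.4, "turn": -0.009}
{"dx": -11, "dy": -39, "dz": 2, "grip": 0.4, "turn": -0.009}
{"dx": -11, "dy": -40, "dz": 2, "grip": 0.4, "turn": -0.009}
{"dx": -11, "dy": -40, "dz": 2, "grip": 0.4, "turn": -0.009}
{"dx": -10, "dy": -40, "dz": 2, "grip": 0.4, "turn": -0.009}
{"dx": -10, "dy": -40, "dz": 2, "grip": 0.4, "turn": -0.009}
{"dx": -9, "dy": -41, "dz": 2, "grip": 0.4, "turn": -0.009}
{"dx": -10, "dy": -40, "dz": 2, "grip": 0.4, "turn": -0.009}
{"dx": -9, "dy": -40, "dz": 2, "grip": 0.4, "turn": -0.009}
{"dx": -8, "dy": -41, "dz": 2, "grip": 0.4, "turn": -0.008}
{"dx": -8, "dy": -40, "dz": 2, "grip": 0.4, "turn": -0.009}
{"dx": -7.9, "dy": -40.8, "dz": 2.5, "grip": 0.4, "turn": -0.008}
```

Request:
send_rows(series=[{"dx": -12, "dy": -40, "dz": 2, "grip": 0.4, "turn": -0.009}, {"dx": -11, "dy": -39, "dz": 2, "grip": 0.4, "turn": -0.009}, {"dx": -11, "dy": -40, "dz": 2, "grip": 0.4, "turn": -0.009}, {"dx": -11, "dy": -40, "dz": 2, "grip": 0.4, "turn": -0.009}, {"dx": -10, "dy": -40, "dz": 2, "grip": 0.4, "turn": -0.009}, {"dx": -10, "dy": -40, "dz": 2, "grip": 0.4, "turn": -0.009}, {"dx": -9, "dy": -41, "dz": 2, "grip": 0.4, "turn": -0.009}, {"dx": -10, "dy": -40, "dz": 2, "grip": 0.4, "turn": -0.009}, {"dx": -9, "dy": -40, "dz": 2, "grip": 0.4, "turn": -0.009}, {"dx": -8, "dy": -41, "dz": 2, "grip": 0.4, "turn": -0.008}, {"dx": -8, "dy": -40, "dz": 2, "grip": 0.4, "turn": -0.009}, {"dx": -8, "dy": -41, "dz": 2.5, "grip": 0.4, "turn": -0.008}, {"dx": 0, "dy": 0, "dz": 0, "grip": 0.4, "turn": 0}, {"dx": 0, "dy": 0, "dz": 0, "grip": 0.4, "turn": 0}, {"dx": 0, "dy": 0, "dz": 0, "grip": 0.4, "turn": 0}])

```text
clock: 21.15
tool_pos: [0.54, -0.1568, 0.1771]
eef_rot: [0.037, 0.999, 0.001, 0.0]
contact_force: [0.4, 0.2, -0.4]
opening: 0.678
```

```bash
python3 held.py; python3 plan.py 0.5402 -0.1574 0.08 1.4956 0.4 45
```

```text
held n 6803 rel tcp [-0.5 -0.5  8.6] yaw -0.073 tcp [ 0.5401 -0.1565  0.1771] 0.6787949227817197
now 21.2 [ 0.5401 -0.1565  0.1771] M [-0.997  0.073 -0.001] [0.073 0.997 0.001] q [ 0.56  0.75 -0.63  1.81  0.6   0.78  1.12] turn 0.002 n 3
{"dx": 0, "dy": 0, "dz": 32, "grip": 0.4, "turn": 0.001}
{"dx": 0, "dy": -1, "dz": 33, "grip": 0.4, "turn": 0.001}
{"dx": -0.2, "dy": 0.1, "dz": 32.1, "grip": 0.4, "turn": 0.0}
```

Request:
send_rows(series=[{"dx": 0, "dy": 0, "dz": 32, "grip": 0.4, "turn": 0}, {"dx": -0.5, "dy": 0, "dz": 33, "grip": 0.4, "turn": 0}, {"dx": 0, "dy": 0, "dz": 32, "grip": 0.4, "turn": 0}, {"dx": 0, "dy": 0, "dz": 12, "grip": 0.4, "turn": 0}, {"dx": 0, "dy": 0, "dz": 10, "grip": 0.4, "turn": 0}, {"dx": 0, "dy": 0, "dz": 10, "grip": 0.4, "turn": 0}, {"dx": 0, "dy": 0.5, "dz": 6.5, "grip": 0.4, "turn": 0}, {"dx": 0, "dy": 0, "dz": 0, "grip": 0.4, "turn": 0}, {"dx": 0, "dy": 0, "dz": 0, "grip": 0.4, "turn": 0}])

```text
clock: 22.1
tool_pos: [0.5408, -0.1579, 0.0414]
eef_rot: [0.038, 0.999, -0.0, 0.0]
contact_force: [0.6, -0.0, -0.3]
opening: 0.679
```

Request:
send_rows(series=[{"dx": 0, "dy": 0, "dz": 0.5, "grip": 0.4, "turn": 0}, {"dx": 0, "dy": 0, "dz": 0, "grip": 0.85, "turn": 0}, {"dx": 0, "dy": 0, "dz": 0, "grip": 0.9, "turn": 0}, {"dx": 0, "dy": 0, "dz": 0, "grip": 0.9, "turn": 0}, {"dx": 0, "dy": 0, "dz": 0, "grip": 0.9, "turn": 0}, {"dx": 0, "dy": 0, "dz": -15, "grip": 0.9, "turn": 0}, {"dx": 0, "dy": 0, "dz": -40, "grip": 1, "turn": 0}, {"dx": 0, "dy": 0, "dz": -45, "grip": 1, "turn": 0}, {"dx": 5, "dy": 0, "dz": -45, "grip": 1, "turn": 0}, {"dx": 5, "dy": 0, "dz": -35, "grip": 1, "turn": 0}, {"dx": 0, "dy": 0, "dz": 0, "grip": 1, "turn": 0}, {"dx": 0, "dy": 0, "dz": 0, "grip": 1, "turn": 0}])

```text
clock: 23.3
tool_pos: [0.5305, -0.1574, 0.2216]
eef_rot: [0.038, 0.999, -0.0, 0.001]
contact_force: [1.1, 0.4, -1.6]
opening: 1.001
```

```bash
python3 look.py w9 wrist; python3 ways.py w9;  python3 plan.py 0.4878 0.3332 0.2 1.3885 1 45
```

```text
23.35 [ 0.5299 -0.1574  0.2204] [ 3.790e-02  9.993e-01 -2.000e-04 -2.000e-04] 1.001706770705269
way 1 empty 0
way 2 1469 off [ 0.  -1.3] z 0.0489 yaw -0.003 len 0.059 0.0004
way 3 1362 off [ 0.3 -1.1] z 0.049 yaw -0.001 len 0.059 0.0004
way 4 1299 off [ 0.5 -0.4] z 0.049 yaw 0.003 len 0.059 0.0004
way 5 1211 off [ 0.2 -0.5] z 0.0491 yaw -0.003 len 0.059 0.0004
now 23.35 [ 0.5299 -0.1574  0.2204] M [-0.997  0.076  0.   ] [ 0.076  0.997 -0.   ] q [ 0.6   0.69 -0.67  1.79  0.55  0.86  1.16] turn 0.106 n 11
{"dx": 7, "dy": 44, "dz": 2, "grip": 1, "turn": 0.01}
{"dx": 8, "dy": 44, "dz": 2, "grip": 1, "turn": 0.01}
{"dx": 8, "dy": 44, "dz": 2, "grip": 1, "turn": 0.01}
{"dx": 8, "dy": 44, "dz": 1, "grip": 1, "turn": 0.01}
{"dx": 9, "dy": 44, "dz": 2, "grip": 1, "turn": 0.009}
{"dx": 10, "dy": 44, "dz": 2, "grip": 1, "turn": 0.01}
{"dx": 10, "dy": 44, "dz": 2, "grip": 1, "turn": 0.009}
{"dx": 10, "dy": 43, "dz": 2, "grip": 1, "turn": 0.01}
{"dx": 10, "dy": 44, "dz": 2, "grip": 1, "turn": 0.009}
{"dx": 11, "dy": 43, "dz": 2, "grip": 1, "turn": 0.01}
{"dx": 11.8, "dy": 43.3, "dz": 1.4, "grip": 1, "turn": 0.009}
```

Request:
send_rows(series=[{"dx": 7, "dy": 44, "dz": 2, "grip": 1, "turn": 0.01}, {"dx": 8, "dy": 44, "dz": 2, "grip": 1, "turn": 0.01}, {"dx": 8, "dy": 44, "dz": 2, "grip": 1, "turn": 0.01}, {"dx": 8, "dy": 44, "dz": 1, "grip": 1, "turn": 0.01}, {"dx": 9, "dy": 44, "dz": 2, "grip": 1, "turn": 0.009}, {"dx": 10, "dy": 44, "dz": 2, "grip": 1, "turn": 0.01}, {"dx": 10, "dy": 44, "dz": 2, "grip": 1, "turn": 0.009}, {"dx": 10, "dy": 43, "dz": 2, "grip": 1, "turn": 0.01}, {"dx": 10, "dy": 44, "dz": 2, "grip": 1, "turn": 0.009}, {"dx": 11, "dy": 43, "dz": 2, "grip": 1, "turn": 0.01}, {"dx": 12, "dy": 43.3, "dz": 1.4, "grip": 1, "turn": 0.009}, {"dx": 0, "dy": 0, "dz": 0, "grip": 1, "turn": 0}, {"dx": 0, "dy": 0, "dz": 0, "grip": 1, "turn": 0}, {"dx": 0, "dy": 0, "dz": 0, "grip": 1, "turn": 0}])

```text
clock: 24.75
tool_pos: [0.4881, 0.3314, 0.1987]
eef_rot: [0.091, 0.996, -0.002, -0.001]
contact_force: [1.1, -1.1, -0.3]
opening: 0.999
```

```bash
python3 look.py w10 wrist
python3 - <<'E'
from cyl import *
import pickle
d=pickle.load(open('w10.pkl','rb')); W=np.nan_to_num(cloud(d),nan=9)
y=-.182;ax=np.array([np.cos(y),np.sin(y)]);ay=np.array([-np.sin(y),np.cos(y)]);c=np.array([.4878,.3332])
L1=(W[...,:2]-c)@ax;L2=(W[...,:2]-c)@ay
m=(abs(L1)<.0135)&(abs(L2)<.034)&(W[...,2]>.058)&(W[...,2]<.085);P=W[m];print(len(P),fitcyl(P,y))
E
python3 plan.py 0.4878 0.3332 0.05 1.3885 1 45
```

```text
24.8 [0.4884 0.3312 0.199 ] [ 9.180e-02  9.958e-01 -1.400e-03 -4.000e-04] 1.0016790998696803
1880 (array([0.48772526, 0.33322579, 0.06090658]), np.float64(-0.18130481791095596), np.float64(0.059396594496486654), np.float64(0.0004298060228920073))
now 24.8 [0.4884 0.3312 0.199 ] M [-0.983  0.183  0.001] [ 0.183  0.983 -0.003] q [-0.36  0.74 -0.56  1.7   0.5   0.85  0.25] turn -0.002 n 4
{"dx": 0, "dy": 0, "dz": 37, "grip": 1, "turn": -0.0}
{"dx": 0, "dy": 1, "dz": 37, "grip": 1, "turn": -0.001}
{"dx": 1, "dy": 0, "dz": 38, "grip": 1, "turn": -0.0}
{"dx": 0, "dy": 0.9, "dz": 37, "grip": 1, "turn": -0.001}
```

View pics/w10.png

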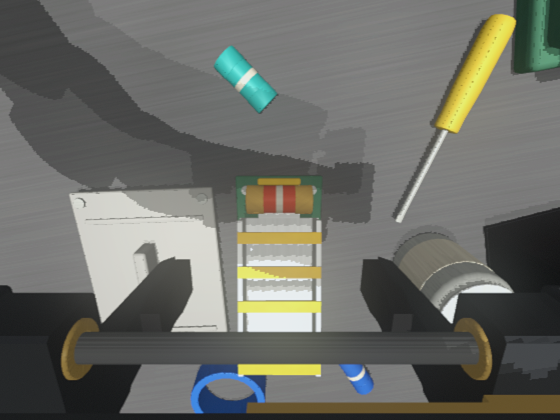

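Request:
send_rows(series=[{"dx": 0, "dy": 0, "dz": 37, "grip": 1, "turn": 0}, {"dx": 1, "dy": 1, "dz": 38, "grip": 1, "turn": 0}, {"dx": 0, "dy": 0.5, "dz": 40, "grip": 1, "turn": 0}, {"dx": 0, "dy": 0, "dz": 34, "grip": 1, "turn": 0}, {"dx": 0, "dy": 0, "dz": 0, "grip": 1, "turn": 0}, {"dx": 0, "dy": 0, "dz": 0, "grip": 0.5, "turn": 0}, {"dx": 0, "dy": 0, "dz": 0, "grip": 0.4, "turn": 0}, {"dx": 0, "dy": 0, "dz": 0, "grip": 0.4, "turn": 0}, {"dx": 0, "dy": 0, "dz": 0, "grip": 0.4, "turn": 0}, {"dx": 0, "dy": 0, "dz": 0, "grip": 0.4, "turn": 0}, {"dx": 0, "dy": 0, "dz": -15, "grip": 0.4, "turn": 0}, {"dx": 0, "dy": 0, "dz": -37, "grip": 0.4, "turn": 0}, {"dx": 0, "dy": 0, "dz": -38, "grip": 0.4, "turn": 0}, {"dx": 0, "dy": 0, "dz": -35, "grip": 0.4, "turn": 0}, {"dx": 0, "dy": 0, "dz": -25, "grip": 0.4, "turn": 0}], force=30)

```text
clock: 26.3
tool_pos: [0.4875, 0.3358, 0.2045]
eef_rot: [0.091, 0.996, 0.001, 0.001]
contact_force: [0.6, -0.2, -0.3]
opening: 0.676
```

```bash
python3 plan.py 0.5043 -0.1546 0.18 1.4956 0.4 45
```

```text
now 26.3 [0.4875 0.3358 0.2045] M [-0.984  0.18  -0.002] [0.18  0.984 0.003] q [-0.36  0.73 -0.57  1.7   0.5   0.86  0.25] turn -0.106 n 11
{"dx": -10, "dy": -44, "dz": 2, "grip": 0.4, "turn": -0.01}
{"dx": -9, "dy": -43, "dz": 2, "grip": 0.4, "turn": -0.01}
{"dx": -8, "dy": -44, "dz": 3, "grip": 0.4, "turn": -0.01}
{"dx": -9, "dy": -44, "dz": 2, "grip": 0.4, "turn": -0.01}
{"dx": -7, "dy": -44, "dz": 2, "grip": 0.4, "turn": -0.009}
{"dx": -8, "dy": -44, "dz": 2, "grip": 0.4, "turn": -0.01}
{"dx": -7, "dy": -44, "dz": 3, "grip": 0.4, "turn": -0.009}
{"dx": -6, "dy": -44, "dz": 2, "grip": 0.4, "turn": -0.01}
{"dx": -6, "dy": -44, "dz": 2, "grip": 0.4, "turn": -0.009}
{"dx": -6, "dy": -44, "dz": 2, "grip": 0.4, "turn": -0.01}
{"dx": -5.3, "dy": -44.6, "dz": 2.5, "grip": 0.4, "turn": -0.009}
```

Request:
send_rows(series=[{"dx": -10, "dy": -44, "dz": 2, "grip": 0.4, "turn": -0.01}, {"dx": -9, "dy": -43, "dz": 2, "grip": 0.4, "turn": -0.01}, {"dx": -8, "dy": -44, "dz": 3, "grip": 0.4, "turn": -0.01}, {"dx": -9, "dy": -44, "dz": 2, "grip": 0.4, "turn": -0.01}, {"dx": -7, "dy": -44, "dz": 2, "grip": 0.4, "turn": -0.009}, {"dx": -8, "dy": -44, "dz": 2, "grip": 0.4, "turn": -0.01}, {"dx": -7, "dy": -44, "dz": 3, "grip": 0.4, "turn": -0.009}, {"dx": -6, "dy": -44, "dz": 2, "grip": 0.4, "turn": -0.01}, {"dx": -6, "dy": -44, "dz": 2, "grip": 0.4, "turn": -0.009}, {"dx": -6, "dy": -44, "dz": 2, "grip": 0.4, "turn": -0.01}, {"dx": -5.3, "dy": -44.6, "dz": 2.5, "grip": 0.4, "turn": -0.009}, {"dx": 0, "dy": 0, "dz": 0, "grip": 0.4, "turn": 0}, {"dx": 0, "dy": 0, "dz": 0, "grip": 0.4, "turn": 0}, {"dx": 0, "dy": 0, "dz": 0, "grip": 0.4, "turn": 0}])

```text
clock: 27.7
tool_pos: [0.5041, -0.1537, 0.1772]
eef_rot: [0.037, 0.999, 0.0, 0.0]
contact_force: [0.4, 0.2, -0.7]
opening: 0.678
```

```bash
python3 held.py; python3 plan.py 0.5043 -0.1546 0.08 1.4956 0.4 45
```

```text
held n 6802 rel tcp [-0.3 -0.4  8.5] yaw -0.074 tcp [ 0.5042 -0.1534  0.1771] 0.6766338042330056
now 27.75 [ 0.5042 -0.1534  0.1771] M [-0.997  0.073 -0.001] [0.073 0.997 0.001] q [ 0.59  0.72 -0.64  1.91  0.63  0.73  1.08] turn 0.002 n 3
{"dx": 0, "dy": 0, "dz": 32, "grip": 0.4, "turn": 0.001}
{"dx": 0, "dy": -1, "dz": 33, "grip": 0.4, "turn": 0.001}
{"dx": -0.2, "dy": -0.2, "dz": 32.1, "grip": 0.4, "turn": 0.0}
```

Request:
send_rows(series=[{"dx": 0, "dy": 0, "dz": 32, "grip": 0.4, "turn": 0}, {"dx": -0.7, "dy": 0, "dz": 33, "grip": 0.4, "turn": 0}, {"dx": 0, "dy": 0, "dz": 32, "grip": 0.4, "turn": 0}, {"dx": 0, "dy": 0, "dz": 12, "grip": 0.4, "turn": 0}, {"dx": 0, "dy": 0, "dz": 10, "grip": 0.4, "turn": 0}, {"dx": 0, "dy": 0, "dz": 10, "grip": 0.4, "turn": 0}, {"dx": 0, "dy": 0.5, "dz": 6, "grip": 0.4, "turn": 0}, {"dx": 0, "dy": 0, "dz": 0, "grip": 0.4, "turn": 0}, {"dx": 0, "dy": 0, "dz": 0, "grip": 0.4, "turn": 0}])

```text
clock: 28.65
tool_pos: [0.505, -0.1548, 0.0419]
eef_rot: [0.038, 0.999, -0.0, 0.001]
contact_force: [-0.2, -0.8, -0.3]
opening: 0.679
```

Request:
send_rows(series=[{"dx": 0, "dy": 0, "dz": 0.5, "grip": 0.4, "turn": 0}, {"dx": 0, "dy": 0, "dz": 0, "grip": 0.85, "turn": 0}, {"dx": 0, "dy": 0, "dz": 0, "grip": 0.9, "turn": 0}, {"dx": 0, "dy": 0, "dz": 0, "grip": 0.9, "turn": 0}, {"dx": 0, "dy": 0, "dz": 0, "grip": 0.9, "turn": 0}, {"dx": 0, "dy": 0, "dz": -15, "grip": 0.9, "turn": 0}, {"dx": 0, "dy": 0, "dz": -40, "grip": 1, "turn": 0}, {"dx": 0, "dy": 0, "dz": -45, "grip": 1, "turn": 0}, {"dx": -5, "dy": 0, "dz": -45, "grip": 1, "turn": 0}, {"dx": -30, "dy": 0, "dz": -35, "grip": 1, "turn": 0}, {"dx": 0, "dy": 0, "dz": -30, "grip": 1, "turn": 0}, {"dx": 0, "dy": 0, "dz": 0, "grip": 1, "turn": 0}, {"dx": 0, "dy": 0, "dz": 0, "grip": 1, "turn": 0}])

```text
clock: 29.95
tool_pos: [0.5391, -0.1576, 0.2509]
eef_rot: [0.038, 0.999, -0.0, 0.0]
contact_force: [-0.3, 0.4, -1.1]
opening: 0.997
```

```bash
python3 look.py w11 wrist cover_rib; python3 ways.py w11; python3 look.py s11 scene cover_rib; python3 look.py si11 side cover_rib
```

```text
30.0 [ 0.5384 -0.1577  0.25  ] [ 3.790e-02  9.993e-01 -2.000e-04 -1.100e-03] 0.9966317341083994
cover_rib 0.72 [463.1, 83.4, 560.0, 261.0] [0.5695 0.1379 0.0165]
way 1 1387 off [ 0.4 -0.5] z 0.0489 yaw -0.003 len 0.059 0.0004
way 2 1288 off [ 0.1 -1. ] z 0.0489 yaw -0.002 len 0.059 0.0004
way 3 1212 off [ 0.4 -1.5] z 0.049 yaw -0.001 len 0.058 0.0004
way 4 1137 off [0.5 0. ] z 0.049 yaw -0.001 len 0.059 0.0004
way 5 1061 off [ 0.2 -0.6] z 0.049 yaw -0.002 len 0.059 0.0005
30.1 [ 0.5382 -0.1576  0.2494] [ 0.0378  0.9993  0.     -0.0016] 0.9967751659184917
cover_rib 0.72 [291.5, 199.7, 348.1, 259.9] [0.5762 0.1737 0.0169]
30.2 [ 0.5385 -0.1575  0.2497] [ 3.780e-02  9.993e-01  1.000e-04 -1.300e-03] 0.9963971693707627
cover_rib 0.66 [188.4, 225.2, 277.9, 302.2] [0.5563 0.1788 0.0177]
cover_rib 0.55 [303.3, 174.5, 321.3, 191.4] [ 0.6051 -0.157   0.0596]
```

View pics/w11.png

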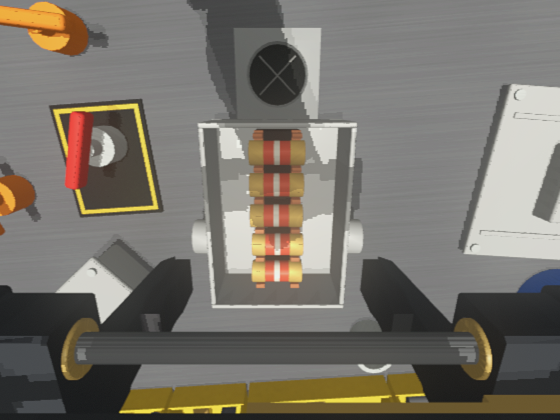

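View pics/s11.png

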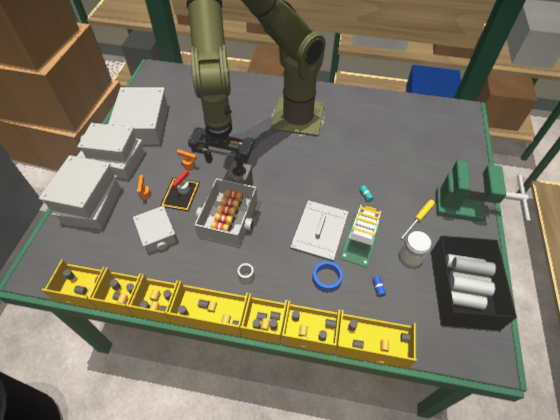

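```bash
python3 - <<'E'
from h import *
from geo import *
import pickle
d=pickle.load(open('w11.pkl','rb')); W=np.nan_to_num(cloud(d),nan=9); v,u=np.mgrid[0:420,0:560]
m=(u>190)&(u<365)&(v>115)&(v<308)&(W[...,2]>.0765)&(W[...,2]<.084)
L1=(W[...,:2]-BOX)@ax; L2=(W[...,:2]-BOX)@ay
m&=(abs(L1)<.112)&(abs(L2)<.084)
Q=(np.stack([L1[m],L2[m]],1)*1000).astype(np.float32)
print(len(Q),cv2.minAreaRect(Q),np.median(W[m][:,2]))
for nm,s,c0,c1 in (('y-',(Q[:,1]<-70)&(abs(Q[:,0])<95),0,1),('y+',(Q[:,1]>70)&(abs(Q[:,0])<95),0,1),('x-',(Q[:,0]<-98)&(abs(Q[:,1])<70),1,0),('x+',(Q[:,0]>98)&(abs(Q[:,1])<70),1,0)):
    p=np.polyfit(Q[s,c0],Q[s,c1],1); print(nm,s.sum(),p.round(4),np.percentile(Q[s,c1],[2,50,98]).round(1))
# shutter
g=cv2.cvtColor(d['img'],cv2.COLOR_RGB2GRAY)
b=(v<115)&(u>225)&(u<330)&(W[...,2]>.09)&(W[...,2]<.106); Lb=np.stack([L1[b],L2[b]],1)*1000; print('boss',np.percentile(Lb,[.5,50,99.5],axis=0).round(1))
E
python3 plan.py 0.585 0.175 0.25 1.4956 1 45
```

```text
3236 ((0.01143646240234375, 0.03763580322265625), (209.68603515625, 154.37222290039062), 0.11067938059568405) 0.07920595276712356
y- 833 [ 1.00000e-04 -7.41668e+01] [-76.8 -74.1 -71.9]
y+ 840 [1.00000e-04 7.39707e+01] [71.8 73.9 76.6]
x- 840 [-7.000000e-04 -1.023312e+02] [-104.7 -102.1 -100. ]
x+ 532 [6.00000e-04 1.01542e+02] [ 99.5 101.3 104.2]
boss [[-180.4  -35.8]
 [-148.7   -0.4]
 [-112.6   35.5]]
now 30.25 [ 0.5388 -0.1574  0.2499] M [-0.997  0.075  0.002] [0.075 0.997 0.   ] q [ 0.62  0.67 -0.72  1.73  0.53  0.95  1.19] turn -0.0 n 8
{"dx": -3, "dy": 42, "dz": 0, "grip": 1, "turn": -0.0}
{"dx": -2, "dy": 42, "dz": 0, "grip": 1, "turn": -0.0}
{"dx": -3, "dy": 42, "dz": 0, "grip": 1, "turn": -0.0}
{"dx": -3, "dy": 41, "dz": 0, "grip": 1, "turn": -0.0}
{"dx": -2, "dy": 42, "dz": 0, "grip": 1, "turn": -0.0}
{"dx": -3, "dy": 42, "dz": 0, "grip": 1, "turn": -0.0}
{"dx": -2, "dy": 42, "dz": 0, "grip": 1, "turn": -0.0}
{"dx": -3, "dy": 41.9, "dz": -0.1, "grip": 1, "turn": -0.0}
```

Request:
send_rows(series=[{"dx": -3, "dy": 42, "dz": 0, "grip": 1, "turn": 0}, {"dx": -2, "dy": 42, "dz": 0, "grip": 1, "turn": 0}, {"dx": -3, "dy": 42, "dz": 0, "grip": 1, "turn": 0}, {"dx": -3, "dy": 41, "dz": 0, "grip": 1, "turn": 0}, {"dx": -2, "dy": 42, "dz": 0, "grip": 1, "turn": 0}, {"dx": -3, "dy": 42, "dz": 0, "grip": 1, "turn": 0}, {"dx": -2, "dy": 42, "dz": 0, "grip": 1, "turn": 0}, {"dx": -3, "dy": 42, "dz": 0, "grip": 1, "turn": 0}, {"dx": 0, "dy": 0, "dz": 0, "grip": 1, "turn": 0}, {"dx": 0, "dy": 0, "dz": 0, "grip": 1, "turn": 0}, {"dx": 0, "dy": 0, "dz": 0, "grip": 1, "turn": 0}])

```text
clock: 31.35
tool_pos: [0.5858, 0.1731, 0.2503]
eef_rot: [0.039, 0.999, -0.001, -0.0]
contact_force: [0.4, -0.2, -0.7]
opening: 1.002
```

```bash
python3 look.py w12 wrist
cat > cov.py <<'E'
from h import *
import pickle,sys
d=pickle.load(open(sys.argv[1]+'.pkl','rb')); W=cloud(d); v,u=np.mgrid[0:420,0:560]
r=regions_of(d,'cover_rib')[0]; M=r['pixels']; print(r['score'],r['extent'])
Q=W[M&(W[...,2]>.012)&(W[...,2]<.022)]; print('plate',len(Q),np.median(Q[:,2]),cv2.minAreaRect((Q[:,:2]*1000).astype(np.float32)))
T=cv2.morphologyEx((M&(W[...,2]>.040)&(W[...,2]<.056)).astype(np.uint8),cv2.MORPH_OPEN,np.ones((3,3)))>0
P=W[T]; print('ribtop',len(P),np.median(P[:,2]),cv2.minAreaRect((P[:,:2]*1000).astype(np.float32)))
c=P[:,:2].mean(0); w,V=np.linalg.eigh(np.cov((P[:,:2]-c).T)); print('pca',c.round(4),np.arctan2(V[1,1],V[0,1]))
E
python3 cov.py w12
```

```text
31.4 [0.5859 0.1728 0.2504] [ 3.910e-02  9.992e-01 -1.000e-03 -3.000e-04] 0.9986529468669846
0.6 [209.7, 64.4, 352.3, 252.3]
plate 21548 0.016446782493276184 ((567.7193603515625, 171.74798583984375), (153.86862182617188, 210.03973388671875), 81.76030731201172)
ribtop 990 0.04608930530721225 ((567.4802856445312, 171.44454956054688), (13.98349666595459, 88.74383544921875), 81.80133056640625)
pca [0.5655 0.1717] 2.996561761993121
```

View pics/w12.png

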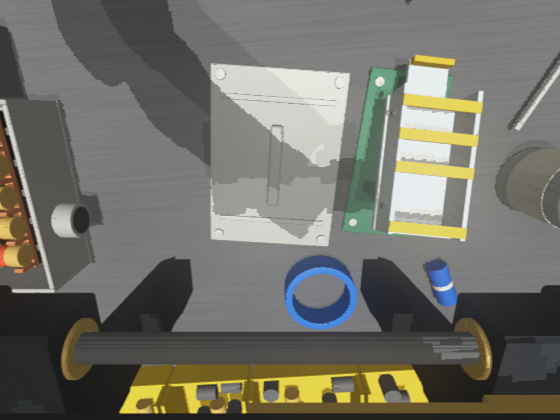

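```bash
python3 - <<'E'
from h import *
import pickle
for n in('w12','w2'):
    d=pickle.load(open(n+'.pkl','rb')); W=np.nan_to_num(cloud(d),nan=9)
    y=-.1438;ax=np.array([np.cos(y),np.sin(y)]);ay=np.array([-np.sin(y),np.cos(y)]);c=np.array([.5677,.1717])
    L1=(W[...,:2]-c)@ax;L2=(W[...,:2]-c)@ay
    m=(abs(L1)<.05)&(L2>0.0)&(L2<.25)&(W[...,2]>.065)&(W[...,2]<.14)
    print(n,m.sum(),np.sort(L2[m])[:3],np.percentile(L2[m],[1,5]))
E
python3 plan.py 0.5677 0.1717 0.09 1.427 0.6 45
```

```text
w12 9627 [0.10427259 0.10441709 0.10442979] [0.10585722 0.10729688]
w2 6336 [0.10662282 0.10677345 0.10700353] [0.10894589 0.11119513]
now 31.45 [0.586  0.1728 0.2506] M [-0.997  0.078  0.   ] [ 0.078  0.997 -0.002] q [ 0.    0.72 -0.67  1.58  0.51  1.02  0.67] turn 0.065 n 4
{"dx": 5, "dy": -1, "dz": 40, "grip": 0.6, "turn": 0.016}
{"dx": 4, "dy": 0, "dz": 40, "grip": 0.6, "turn": 0.016}
{"dx": 5, "dy": -1, "dz": 40, "grip": 0.6, "turn": 0.017}
{"dx": 4.1, "dy": -0.9, "dz": 40.6, "grip": 0.6, "turn": 0.016}
```

Request:
send_rows(series=[{"dx": 5, "dy": -1, "dz": 40, "grip": 0.6, "turn": 0.016}, {"dx": 4, "dy": 0, "dz": 40, "grip": 0.6, "turn": 0.016}, {"dx": 5, "dy": -1, "dz": 40, "grip": 0.6, "turn": 0.017}, {"dx": 4, "dy": -1, "dz": 40, "grip": 0.6, "turn": 0.016}, {"dx": 0, "dy": 0, "dz": 0, "grip": 0.6, "turn": 0}, {"dx": 0, "dy": 0, "dz": 0, "grip": 0.6, "turn": 0}, {"dx": 0, "dy": 0, "dz": 0, "grip": 0.6, "turn": 0}])

```text
clock: 32.15
tool_pos: [0.5694, 0.1742, 0.0932]
eef_rot: [0.071, 0.997, 0.001, 0.002]
contact_force: [0.2, 0.9, 0.7]
opening: 0.604
```

```bash
python3 plan.py 0.5677 0.1717 0.022 1.427 0.6 25
```

```text
now 32.15 [0.5694 0.1742 0.0932] M [-0.99   0.141 -0.003] [0.141 0.99  0.002] q [-0.08  0.89 -0.52  1.76  0.68  0.67  0.44] turn 0.002 n 3
{"dx": 0, "dy": -1, "dz": 24, "grip": 0.6, "turn": 0.001}
{"dx": 1, "dy": -1, "dz": 23, "grip": 0.6, "turn": 0.001}
{"dx": 0.3, "dy": -0.8, "dz": 24.2, "grip": 0.6, "turn": 0.0}
```

Request:
send_rows(series=[{"dx": 0, "dy": -1, "dz": 24, "grip": 0.6, "turn": 0}, {"dx": 1, "dy": -1, "dz": 23, "grip": 0.6, "turn": 0}, {"dx": 0, "dy": 0, "dz": 20, "grip": 0.6, "turn": 0}, {"dx": 0, "dy": 0, "dz": 2, "grip": 0.6, "turn": 0}, {"dx": 0, "dy": 0, "dz": 0, "grip": 0.6, "turn": 0}])

```text
clock: 32.65
tool_pos: [0.5675, 0.1724, 0.0234]
eef_rot: [0.071, 0.998, 0.001, 0.001]
contact_force: [-1.3, -0.1, 0.7]
opening: 0.599
```

```bash
python3 plan.py 0.5677 0.1717 0.022 1.427 0.6 25
```

```text
now 32.65 [0.5675 0.1724 0.0234] M [-0.99   0.141 -0.002] [0.141 0.99  0.001] q [-0.13  0.99 -0.44  1.78  0.76  0.54  0.37] turn 0.003 n 1
{"dx": -0.3, "dy": -0.7, "dz": 1.4, "grip": 0.6, "turn": 0.003}
```

Request:
send_rows(series=[{"dx": 0, "dy": -0.5, "dz": 1, "grip": 0.6, "turn": 0.003}, {"dx": 0, "dy": 0, "dz": 0, "grip": 0, "turn": 0}, {"dx": 0, "dy": 0, "dz": 0, "grip": 0, "turn": 0}, {"dx": 0, "dy": 0, "dz": 0, "grip": 0, "turn": 0}, {"dx": 0, "dy": 0, "dz": 0, "grip": 0, "turn": 0}, {"dx": 0, "dy": 0, "dz": 0, "grip": 0, "turn": 0}, {"dx": 0, "dy": 0, "dz": 0, "grip": 0, "turn": 0}], force=55)

```text
clock: 33.35
tool_pos: [0.5663, 0.1717, 0.021]
eef_rot: [0.072, 0.997, 0.0, 0.0]
contact_force: [1.0, 0.5, 0.8]
opening: 0.152
```

Request:
send_rows(series=[{"dx": 0, "dy": 0, "dz": -8, "grip": 0, "turn": 0}, {"dx": 0, "dy": 0, "dz": -20, "grip": 0, "turn": 0}, {"dx": 0, "dy": 0, "dz": -35, "grip": 0, "turn": 0}, {"dx": 0, "dy": 0, "dz": -40, "grip": 0, "turn": 0}, {"dx": 0, "dy": 0, "dz": -40, "grip": 0, "turn": 0}, {"dx": 0, "dy": 0, "dz": -30, "grip": 0, "turn": 0}, {"dx": 0, "dy": 0, "dz": 0, "grip": 0, "turn": 0}])

```text
clock: 34.05
tool_pos: [0.5681, 0.1727, 0.198]
eef_rot: [0.072, 0.997, 0.002, 0.003]
contact_force: [0.9, 0.7, -4.8]
opening: 0.153
```

```bash
python3 look.py w13 wrist; python3 -c "from geo import *;print(BOX)"; python3 plan.py 0.5761 -0.1601 0.2 1.4956 0 40
```

```text
34.1 [0.5668 0.1716 0.1953] [7.200e-02 9.974e-01 5.000e-04 1.400e-03] 0.14943638948398283
[ 0.57614072 -0.1600592 ]
now 34.1 [0.5668 0.1716 0.1953] M [-0.99   0.144 -0.003] [0.144 0.99  0.001] q [-0.02  0.76 -0.62  1.7   0.56  0.86  0.54] turn -0.069 n 9
{"dx": -6, "dy": -36, "dz": -1, "grip": 0, "turn": -0.008}
{"dx": -6, "dy": -37, "dz": 0, "grip": 0, "turn": -0.008}
{"dx": -6, "dy": -36, "dz": -1, "grip": 0, "turn": -0.008}
{"dx": -6, "dy": -37, "dz": 0, "grip": 0, "turn": -0.007}
{"dx": -5, "dy": -36, "dz": -1, "grip": 0, "turn": -0.008}
{"dx": -5, "dy": -37, "dz": 0, "grip": 0, "turn": -0.007}
{"dx": -4, "dy": -36, "dz": -1, "grip": 0, "turn": -0.008}
{"dx": -5, "dy": -37, "dz": 0, "grip": 0, "turn": -0.007}
{"dx": -3.6, "dy": -36.5, "dz": -0.7, "grip": 0, "turn": -0.008}
```

View pics/w13.png

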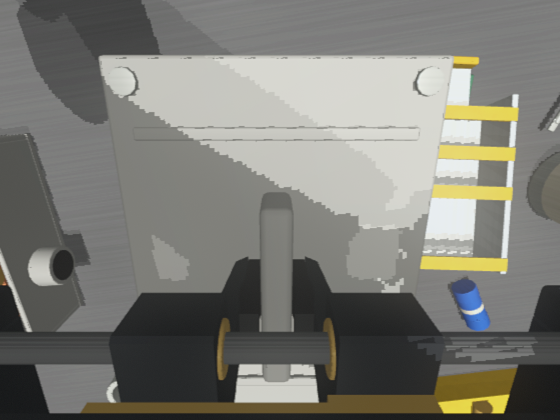

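Request:
send_rows(series=[{"dx": -6, "dy": -20, "dz": -1, "grip": 0, "turn": -0.008}, {"dx": -6, "dy": -35, "dz": 0, "grip": 0, "turn": -0.008}, {"dx": -6, "dy": -36, "dz": -1, "grip": 0, "turn": -0.008}, {"dx": -6, "dy": -37, "dz": 0, "grip": 0, "turn": -0.007}, {"dx": -5, "dy": -36, "dz": -1, "grip": 0, "turn": -0.008}, {"dx": -5, "dy": -37, "dz": 0, "grip": 0, "turn": -0.007}, {"dx": -4, "dy": -36, "dz": -1, "grip": 0, "turn": -0.008}, {"dx": -5, "dy": -37, "dz": 0, "grip": 0, "turn": -0.007}, {"dx": -3.6, "dy": -36.5, "dz": -0.7, "grip": 0, "turn": -0.008}, {"dx": 0, "dy": -18, "dz": 0, "grip": 0, "turn": 0}, {"dx": 0, "dy": 0, "dz": 0, "grip": 0, "turn": 0}, {"dx": 0, "dy": 0, "dz": 0, "grip": 0, "turn": 0}, {"dx": 0, "dy": 0, "dz": 0, "grip": 0, "turn": 0}])

```text
clock: 35.4
tool_pos: [0.5763, -0.1583, 0.1977]
eef_rot: [0.036, 0.999, 0.001, -0.001]
contact_force: [0.3, 0.6, -4.4]
opening: 0.153
```

```bash
python3 look.py w14 wrist
cat > hc.py <<'E'
from h import *
from geo import *
import pickle,sys
from plan import pose
d=pickle.load(open(sys.argv[1]+'.pkl','rb')); W=np.nan_to_num(cloud(d),nan=9); v,u=np.mgrid[0:420,0:560]
tp=np.array(get_state()['tool_pos'])
M=(W[...,2]>tp[2]-.03)&(W[...,2]<tp[2]+.012)&(v<255)&(abs(W[...,0]-tp[0])<.15)&(abs(W[...,1]-tp[1])<.13)
P=W[M]; L=(P[:,:2]-BOX); L=np.stack([L@ax,L@ay],1)*1000
pl=(abs(L[:,1]-(tp[:2]-BOX)@ay*1000)>12)
A=np.c_[L[pl],np.ones(pl.sum())]; co=np.linalg.lstsq(A,P[pl,2]*1000,rcond=None)[0]
res=np.abs(A@co-P[pl,2]*1000)<1.5; co=np.linalg.lstsq(A[res],P[pl,2][res]*1000,rcond=None)[0]
print('plate slope x,y, z at ctr',co.round(4))
E_=L[pl][res]
# edges
xs=[];
for y0 in range(-65,66,5):
    s=abs(E_[:,1]-y0)<2.5
    if s.sum()>5: xs.append((y0,E_[s,0].min()))
xs=np.array(xs); p=np.polyfit(xs[:,0],xs[:,1],1); print('near edge slope',p.round(4))
lo=[];hi=[]
for x0 in range(-95,-20,5):
    s=abs(E_[:,0]-x0)<2.5
    if s.sum()>5: lo.append((x0,E_[s,1].min())); hi.append((x0,E_[s,1].max()))
lo=np.array(lo);hi=np.array(hi); pl_=np.polyfit(lo[:,0],lo[:,1],1);ph=np.polyfit(hi[:,0],hi[:,1],1)
print('y- edge',pl_.round(4),'y+',ph.round(4),'mid y at x=0',(pl_[1]+ph[1])/2, 'width',ph[1]-pl_[1])
print('x ctr est',p[1]+105,'tcp box',((tp[:2]-BOX)@ax*1000).round(1),((tp[:2]-BOX)@ay*1000).round(1),tp.round(4))
E
python3 hc.py w14;  python3 plan.py 0.5761 -0.1601 0.2 1.4956 0 40
```

```text
35.45 [ 0.5766 -0.1583  0.198 ] [ 3.590e-02  9.994e-01  7.000e-04 -6.000e-04] 0.1495863650082949
plate slope x,y, z at ctr [-2.700000e-03  1.500000e-03  1.929936e+02]
near edge slope [-2.200000e-03 -1.032457e+02]
y- edge [ 2.30000e-03 -7.54165e+01] y+ [6.1000e-03 7.7741e+01] mid y at x=0 1.1622828637249114 width 153.15752723594125
x ctr est 1.7543367818445716 tcp box 0.3 1.8 [ 0.5766 -0.1583  0.198 ]
now 35.45 [ 0.5766 -0.1583  0.198 ] M [-0.997  0.072  0.001] [0.072 0.997 0.001] q [ 0.57  0.78 -0.69  1.68  0.6   0.91  1.14] turn 0.003 n 1
{"dx": 0.3, "dy": -1.8, "dz": -2, "grip": 0, "turn": 0.003}
```

View pics/w14.png

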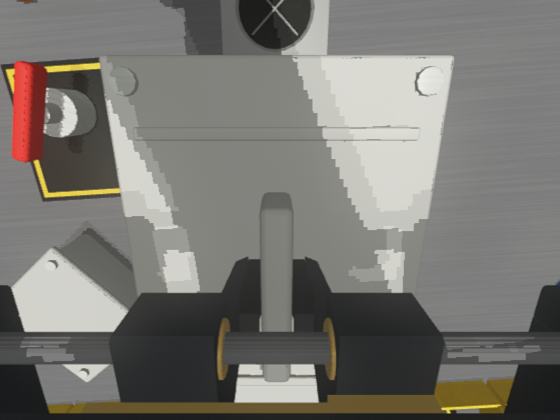

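Request:
send_rows(series=[{"dx": 1.7, "dy": -1.5, "dz": 20, "grip": 0, "turn": 0.003}, {"dx": 0, "dy": 0, "dz": 25, "grip": 0, "turn": 0}, {"dx": 0, "dy": 0, "dz": 25, "grip": 0, "turn": 0}, {"dx": 0, "dy": 0, "dz": 13, "grip": 0, "turn": 0}, {"dx": 0, "dy": 0, "dz": 0, "grip": 0, "turn": 0}, {"dx": 0, "dy": 0, "dz": 0, "grip": 0, "turn": 0}, {"dx": 0, "dy": 0, "dz": 0, "grip": 0, "turn": 0}])

```text
clock: 36.15
tool_pos: [0.5762, -0.1614, 0.117]
eef_rot: [0.039, 0.999, 0.0, 0.001]
contact_force: [-0.7, 0.3, -3.6]
opening: 0.154
```

```bash
python3 look.py w15 wrist; python3 hc.py w15
```

```text
36.2 [ 0.5761 -0.1616  0.117 ] [ 0.0389  0.9992 -0.      0.0013] 0.14988961442935309
plate slope x,y, z at ctr [ 2.470000e-02 -2.000000e-04  1.134038e+02]
near edge slope [ 4.00000e-04 -1.03007e+02]
y- edge [ 7.3000e-03 -7.7905e+01] y+ [-1.53000e-02  7.37435e+01] mid y at x=0 -2.0807548274134007 width 151.64855461263386
x ctr est 1.9930464113372466 tcp box 0.0 -1.5 [ 0.5761 -0.1616  0.117 ]
```

```bash
sed -i 's/tp\[2\]-.03)/tp[2]-.010)/' hc.py; python3 hc.py w15; python3 hc.py w14
python3 - <<'E'
from plan import *
print(pose()[0])
E
```

```text
plate slope x,y, z at ctr [1.800000e-03 1.000000e-04 1.123047e+02]
near edge slope [ 3.500000e-03 -1.031202e+02]
y- edge [-2.70000e-03 -7.84935e+01] y+ [-1.40000e-03  7.45178e+01] mid y at x=0 -1.9878777830533707 width 153.01133975565205
x ctr est 1.8798025546384025 tcp box 0.0 -1.5 [ 0.5761 -0.1616  0.117 ]
plate slope x,y, z at ctr [0. 0. 0.]
[ 0.57606862 -0.161582    0.11696308]Traceback (most recent call last):
  File "hc.py", line 19, in <module>
    xs=np.array(xs); p=np.polyfit(xs[:,0],xs[:,1],1); print('near edge slope',p.round(4))
                                  ~~^^^^^
IndexError: too many indices for array: array is 1-dimensional, but 2 were indexed
```

Request:
send_rows(series=[{"dx": 1.9, "dy": 1.9, "dz": 6, "grip": 0, "turn": 0}, {"dx": 0, "dy": 0, "dz": 0, "grip": 0, "turn": 0}, {"dx": 0, "dy": 0, "dz": 0, "grip": 0, "turn": 0}, {"dx": 0, "dy": 0, "dz": 0, "grip": 0, "turn": 0}])

```text
clock: 36.6
tool_pos: [0.5733, -0.1598, 0.1097]
eef_rot: [0.039, 0.999, -0.0, 0.0]
contact_force: [-0.7, -0.8, -4.8]
opening: 0.153
```

```bash
python3 look.py w16 wrist; python3 hc.py w16
```

```text
36.65 [ 0.5734 -0.1598  0.1097] [ 3.890e-02  9.992e-01 -0.000e+00  2.000e-04] 0.15357503396076153
plate slope x,y, z at ctr [ 1.200000e-03 -1.000000e-04  1.051446e+02]
near edge slope [ 3.800000e-03 -1.061291e+02]
y- edge [ 1.10000e-03 -7.68336e+01] y+ [-4.50000e-03  7.57585e+01] mid y at x=0 -0.5375628234192504 width 152.59204165309563
x ctr est -1.1291491617254792 tcp box -2.8 0.1 [ 0.5734 -0.1598  0.1097]
```

Request:
send_rows(series=[{"dx": -0.9, "dy": 0.4, "dz": 4, "grip": 0, "turn": 0}, {"dx": 0, "dy": 0, "dz": 3, "grip": 0, "turn": 0}, {"dx": 0, "dy": 0, "dz": 3, "grip": 0, "turn": 0}, {"dx": 0, "dy": 0, "dz": 2, "grip": 0, "turn": 0}, {"dx": 0, "dy": 0, "dz": 0, "grip": 0, "turn": 0}])

```text
clock: 37.15
tool_pos: [0.5739, -0.1594, 0.0972]
eef_rot: [0.039, 0.999, 0.0, -0.0]
contact_force: [-0.5, 0.1, -4.6]
opening: 0.155
```

Request:
send_rows(series=[{"dx": 0, "dy": 0, "dz": 2, "grip": 0, "turn": 0}, {"dx": 0, "dy": 0, "dz": 2, "grip": 0, "turn": 0}, {"dx": 0, "dy": 0, "dz": 1.5, "grip": 0, "turn": 0}, {"dx": 0, "dy": 0, "dz": 0, "grip": 0, "turn": 0}])

```text
clock: 37.55
tool_pos: [0.574, -0.1594, 0.0919]
eef_rot: [0.039, 0.999, 0.0, -0.0]
contact_force: [-0.4, -0.8, -4.4]
opening: 0.15
```

Skirt in without contact; nearly home (about 1 mm left). Lower a little more and release.

Request:
send_rows(series=[{"dx": 0, "dy": 0, "dz": 1, "grip": 0, "turn": 0}, {"dx": 0, "dy": 0, "dz": 0.5, "grip": 0, "turn": 0}, {"dx": 0, "dy": 0, "dz": 0, "grip": 0, "turn": 0}, {"dx": 0, "dy": 0, "dz": 0, "grip": 0, "turn": 0}])

```text
clock: 37.95
tool_pos: [0.5743, -0.1594, 0.0911]
eef_rot: [0.039, 0.999, -0.0, 0.0]
contact_force: [-1.9, 0.5, 1.6]
opening: 0.154
```

Request:
send_rows(series=[{"dx": 0, "dy": 0, "dz": 0, "grip": 0.2, "turn": 0}, {"dx": 0, "dy": 0, "dz": 0, "grip": 0.35, "turn": 0}, {"dx": 0, "dy": 0, "dz": 0, "grip": 0.5, "turn": 0}, {"dx": 0, "dy": 0, "dz": 0, "grip": 0.5, "turn": 0}, {"dx": 0, "dy": 0, "dz": -20, "grip": 0.5, "turn": 0}, {"dx": 0, "dy": 0, "dz": -40, "grip": 0.6, "turn": 0}, {"dx": 0, "dy": 0, "dz": -45, "grip": 0.8, "turn": 0}, {"dx": 0, "dy": 0, "dz": -45, "grip": 0.8, "turn": 0}, {"dx": 0, "dy": 0, "dz": -20, "grip": 0.8, "turn": 0}, {"dx": 0, "dy": 0, "dz": 0, "grip": 0.8, "turn": 0}, {"dx": 0, "dy": 0, "dz": 0, "grip": 0.8, "turn": 0}])

```text
clock: 39.05
tool_pos: [0.5738, -0.1596, 0.2602]
eef_rot: [0.039, 0.999, -0.0, -0.0]
contact_force: [0.1, 0.6, -0.4]
opening: 0.801
```

```bash
python3 look.py w17 wrist
cat > chk.py <<'E'
from h import *
from geo import *
import pickle,sys
d=pickle.load(open(sys.argv[1]+'.pkl','rb')); W=np.nan_to_num(cloud(d),nan=9)
L1=(W[...,:2]-BOX)@ax; L2=(W[...,:2]-BOX)@ay; Z=W[...,2]
m=(abs(L1)<.115)&(abs(L2)<.088)&(Z>.082)&(Z<.094)
Q=(np.stack([L1[m],L2[m]],1)*1000).astype(np.float32)
A=np.c_[Q,np.ones(len(Q))]; co=np.linalg.lstsq(A,Z[m]*1000,rcond=None)[0]
print('plate n',len(Q),'z,slopes',co.round(4),'medz',np.median(Z[m]),cv2.minAreaRect(Q))
m=(abs(L1)<.06)&(abs(L2)<.02)&(Z>.108)&(Z<.122); print('rib top z',np.median(Z[m]),m.sum())
E
python3 chk.py w17
```

```text
39.1 [ 0.5733 -0.1596  0.2593] [ 3.890e-02  9.992e-01 -1.000e-04 -1.100e-03] 0.7993455122301647
plate n 28009 z,slopes [ 4.00000e-04 -2.00000e-04  8.66379e+01] medz 0.08649959706802395 ((-2.8336029052734375, 0.082305908203125), (154.18008422851562, 212.07435607910156), 89.8435287475586)
rib top z 0.11613407522225873 1337
```

View pics/w17.png

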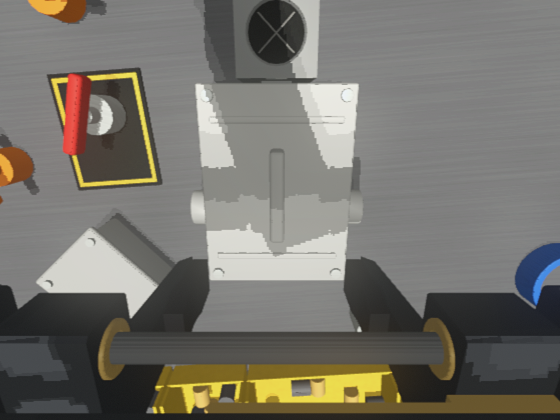

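```bash
python3 plan.py 0.52 -0.345 0.24 1.4956 0.8 40
```

```text
now 39.1 [ 0.5733 -0.1596  0.2593] M [-0.997  0.078  0.002] [ 0.078  0.997 -0.   ] q [ 0.6   0.71 -0.73  1.62  0.53  1.03  1.2 ] turn -0.003 n 5
{"dx": 8, "dy": -38, "dz": 4, "grip": 0.8, "turn": -0.001}
{"dx": 8, "dy": -38, "dz": 4, "grip": 0.8, "turn": -0.0}
{"dx": 7, "dy": -37, "dz": 4, "grip": 0.8, "turn": -0.001}
{"dx": 8, "dy": -38, "dz": 3, "grip": 0.8, "turn": -0.0}
{"dx": 7.9, "dy": -37.9, "dz": 4.3, "grip": 0.8, "turn": -0.001}
```

Request:
send_rows(series=[{"dx": 8, "dy": -38, "dz": 4, "grip": 0.8, "turn": 0}, {"dx": 8, "dy": -38, "dz": 4, "grip": 0.8, "turn": 0}, {"dx": 7, "dy": -37, "dz": 4, "grip": 0.8, "turn": 0}, {"dx": 8, "dy": -38, "dz": 3, "grip": 0.8, "turn": 0}, {"dx": 8, "dy": -38, "dz": 4.3, "grip": 0.8, "turn": 0}, {"dx": 0, "dy": 0, "dz": 0, "grip": 0.8, "turn": 0}, {"dx": 0, "dy": 0, "dz": 0, "grip": 0.8, "turn": 0}, {"dx": 0, "dy": 0, "dz": 0, "grip": 0.8, "turn": 0}])

```text
clock: 39.9
tool_pos: [0.5209, -0.3429, 0.2405]
eef_rot: [0.038, 0.999, 0.001, -0.0]
contact_force: [0.1, -0.5, 0.7]
opening: 0.802
```

```bash
python3 look.py w18 wrist key_bar key_mat
cat > key.py <<'E'
from h import *
import pickle,sys
d=pickle.load(open(sys.argv[1]+'.pkl','rb')); W=np.nan_to_num(cloud(d),nan=9)
hsv=cv2.cvtColor(d['img'],cv2.COLOR_RGB2HSV); h=hsv[...,0]
red=((h<5)|(h>174))&(hsv[...,1]>150)&(hsv[...,2]>60)
Z=W[...,2]
m=red&(Z>.02)&(Z<float(sys.argv[2]) if len(sys.argv)>2 else red&(Z>.02)&(Z<.12)); P=W[m]
zt=np.percentile(P[:,2],90); T=P[P[:,2]>zt-.004]
c=cv2.minAreaRect((T[:,:2]*1000).astype(np.float32)); print('bar top z',np.median(T[:,2]),len(T),c)
# yellow border of mat
ye=(h>20)&(h<35)&(hsv[...,1]>120)&(abs(Z-.004)<.005)&(W[...,0]<.62)&(W[...,1]<-.25); Y=W[ye]; print('mat border',len(Y),cv2.minAreaRect((Y[:,:2]*1000).astype(np.float32)))
E
python3 key.py w18
```

```text
39.95 [ 0.5212 -0.3427  0.2408] [ 3.740e-02  9.993e-01  8.000e-04 -2.000e-04] 0.8013535284307418
key_bar 0.91 [240.0, 115.8, 280.1, 195.6] [ 0.4827 -0.3565  0.0754]
key_bar 0.77 [113.9, 173.4, 176.3, 248.3] [ 0.5294 -0.4866  0.0601]
key_bar 0.74 [181.9, 5.5, 273.8, 57.1] [ 0.368  -0.375   0.0711]
bar top z 0.07704748089543939 1038 ((484.5336608886719, -357.74298095703125), (13.364348411560059, 78.57229614257812), 69.47818756103516)
mat border 1910 ((506.2372741699219, -365.0494689941406), (101.9625473022461, 131.74594116210938), 89.6200180053711)
```

View pics/w18.png

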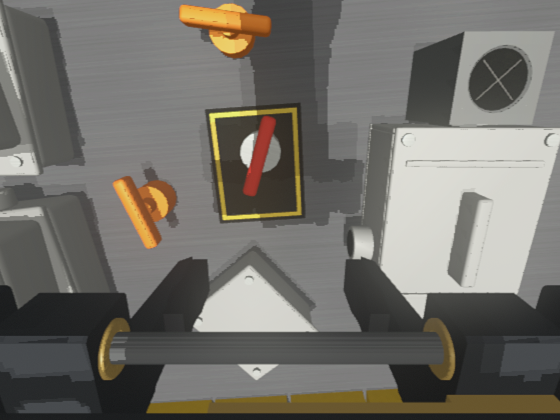

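```bash
python3 plan.py 0.4845 -0.3577 0.12 1.213 0.5 40
```

```text
now 40.05 [ 0.5213 -0.343   0.2413] M [-0.997  0.075 -0.   ] [0.075 0.997 0.001] q [ 0.89  0.77 -0.73  1.55  0.56  1.05  1.51] turn 0.283 n 4
{"dx": 9, "dy": -4, "dz": 30, "grip": 0.5, "turn": 0.071}
{"dx": 8, "dy": -5, "dz": 31, "grip": 0.5, "turn": 0.071}
{"dx": 9, "dy": -6, "dz": 30, "grip": 0.5, "turn": 0.07}
{"dx": 7.4, "dy": -6, "dz": 30.3, "grip": 0.5, "turn": 0.071}
```

Request:
send_rows(series=[{"dx": 9, "dy": -4, "dz": 30, "grip": 0.5, "turn": 0.071}, {"dx": 8, "dy": -5, "dz": 31, "grip": 0.5, "turn": 0.071}, {"dx": 9, "dy": -6, "dz": 30, "grip": 0.5, "turn": 0.07}, {"dx": 7.4, "dy": -6, "dz": 30, "grip": 0.5, "turn": 0.071}, {"dx": 0, "dy": 0, "dz": 0, "grip": 0.5, "turn": 0}, {"dx": 0, "dy": 0, "dz": 0, "grip": 0.5, "turn": 0}, {"dx": 0, "dy": 0, "dz": 0, "grip": 0.5, "turn": 0}])

```text
clock: 40.75
tool_pos: [0.4861, -0.3589, 0.1222]
eef_rot: [0.178, 0.984, -0.0, 0.002]
contact_force: [0.9, 0.3, 0.4]
opening: 0.494
```

```bash
python3 look.py w19 wrist; python3 key.py w19; python3 plan.py 0.4845 -0.3577 0.059 1.213 0.5 20
```

```text
40.8 [ 0.486  -0.3591  0.1223] [ 1.784e-01  9.839e-01 -1.000e-04  2.000e-03] 0.5024267252101569
bar top z 0.07703744650657951 2216 ((484.5522155761719, -357.7408752441406), (13.719181060791016, 79.60289001464844), 69.45657348632812)
mat border 2970 ((506.45733642578125, -365.2914733886719), (101.69940185546875, 131.89517211914062), 89.5138931274414)
now 40.8 [ 0.486  -0.3591  0.1223] M [-0.936  0.351 -0.004] [0.351 0.936 0.   ] q [ 0.87  0.87 -0.57  1.72  0.65  0.75  1.19] turn -0.001 n 4
{"dx": 0, "dy": 0, "dz": 16, "grip": 0.5, "turn": -0.0}
{"dx": 1, "dy": 0, "dz": 16, "grip": 0.5, "turn": -0.0}
{"dx": 0, "dy": 1, "dz": 15, "grip": 0.5, "turn": -0.0}
{"dx": 0.9, "dy": -0.2, "dz": 16.3, "grip": 0.5, "turn": -0.001}
```

View pics/w19.png

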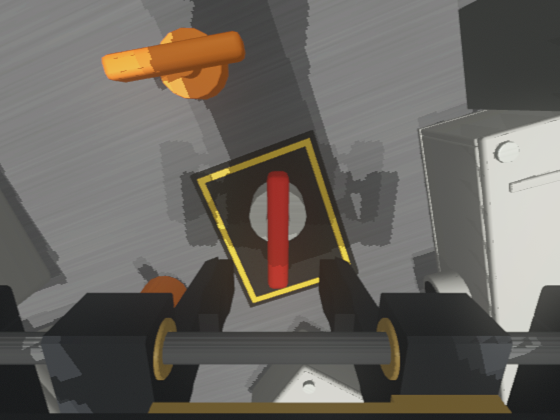

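Request:
send_rows(series=[{"dx": 0, "dy": 0, "dz": 16, "grip": 0.5, "turn": 0}, {"dx": 1, "dy": 0, "dz": 16, "grip": 0.5, "turn": 0}, {"dx": 0, "dy": 0.8, "dz": 15, "grip": 0.5, "turn": 0}, {"dx": 0.9, "dy": 0, "dz": 14, "grip": 0.5, "turn": 0}, {"dx": 0, "dy": 0, "dz": 0, "grip": 0.5, "turn": 0}, {"dx": 0, "dy": 0, "dz": 0, "grip": 0.5, "turn": 0}], force=20)

```text
clock: 41.4
tool_pos: [0.4824, -0.3578, 0.059]
eef_rot: [0.179, 0.984, 0.0, -0.0]
contact_force: [0.5, -0.2, 0.7]
opening: 0.504
```

```bash
python3 plan.py 0.4845 -0.3577 0.059 1.213 0.5 20
```

```text
now 41.4 [ 0.4824 -0.3578  0.059 ] M [-0.936  0.353  0.   ] [0.353 0.936 0.   ] q [ 0.84  0.95 -0.5   1.75  0.72  0.63  1.12] turn -0.003 n 1
{"dx": -2, "dy": 0.8, "dz": 0, "grip": 0.5, "turn": -0.003}
```

Request:
send_rows(series=[{"dx": -2, "dy": 0.8, "dz": 0, "grip": 0.5, "turn": -0.003}, {"dx": 0, "dy": 0, "dz": 0, "grip": 0.5, "turn": 0}, {"dx": 0, "dy": 0, "dz": 0, "grip": 0, "turn": 0}, {"dx": 0, "dy": 0, "dz": 0, "grip": 0, "turn": 0}, {"dx": 0, "dy": 0, "dz": 0, "grip": 0, "turn": 0}, {"dx": 0, "dy": 0, "dz": 0, "grip": 0, "turn": 0}, {"dx": 0, "dy": 0, "dz": 0, "grip": 0, "turn": 0}], force=50)

```text
clock: 42.1
tool_pos: [0.4845, -0.3578, 0.0593]
eef_rot: [0.178, 0.984, 0.0, 0.0]
contact_force: [0.1, 0.7, 0.2]
opening: 0.154
```

```bash
python3 plan.py 0.4845 -0.3577 0.059 1.213 0.5 20
```

```text
now 42.1 [ 0.4845 -0.3578  0.0593] M [-0.937  0.35  -0.   ] [0.35  0.937 0.   ] q [ 0.84  0.95 -0.5   1.75  0.72  0.63  1.13] turn 0.0 n 1
{"dx": 0, "dy": 0.1, "dz": 0.3, "grip": 0.5, "turn": 0.0}
```

Request:
send_rows(series=[{"dx": 0, "dy": 0, "dz": -10, "grip": 0, "turn": 0}, {"dx": 0, "dy": 0, "dz": -25, "grip": 0, "turn": 0}, {"dx": 0, "dy": 0, "dz": -40, "grip": 0, "turn": 0}, {"dx": 0, "dy": 0, "dz": -40, "grip": 0, "turn": 0}, {"dx": 0, "dy": 0, "dz": -35, "grip": 0, "turn": 0}, {"dx": 0, "dy": 0, "dz": -10, "grip": 0, "turn": 0}, {"dx": 0, "dy": 0, "dz": 0, "grip": 0, "turn": 0}])

```text
clock: 42.8
tool_pos: [0.4848, -0.3582, 0.2204]
eef_rot: [0.178, 0.984, -0.001, 0.001]
contact_force: [0.4, 0.0, -4.0]
opening: 0.155
```

```bash
python3 plan.py 0.4316 -0.1492 0.22 1.4956 0 30
```

```text
now 42.8 [ 0.4848 -0.3582  0.2204] M [-0.937  0.35  -0.002] [ 0.35   0.937 -0.001] q [ 0.92  0.74 -0.65  1.64  0.54  0.94  1.28] turn -0.283 n 8
{"dx": 15, "dy": 22, "dz": 0, "grip": 0, "turn": -0.035}
{"dx": 15, "dy": 23, "dz": 0, "grip": 0, "turn": -0.035}
{"dx": 14, "dy": 23, "dz": 0, "grip": 0, "turn": -0.035}
{"dx": 13, "dy": 24, "dz": 0, "grip": 0, "turn": -0.036}
{"dx": 12, "dy": 24, "dz": 0, "grip": 0, "turn": -0.035}
{"dx": 11, "dy": 24, "dz": 0, "grip": 0, "turn": -0.036}
{"dx": 11, "dy": 25, "dz": 0, "grip": 0, "turn": -0.035}
{"dx": 9, "dy": 25.2, "dz": 0.4, "grip": 0, "turn": -0.036}
```

Request:
send_rows(series=[{"dx": 15, "dy": 22, "dz": 0, "grip": 0, "turn": -0.035}, {"dx": 15, "dy": 23, "dz": 0, "grip": 0, "turn": -0.035}, {"dx": 14, "dy": 23, "dz": 0, "grip": 0, "turn": -0.035}, {"dx": 13, "dy": 24, "dz": 0, "grip": 0, "turn": -0.036}, {"dx": 12, "dy": 24, "dz": 0, "grip": 0, "turn": -0.035}, {"dx": 11, "dy": 24, "dz": 0, "grip": 0, "turn": -0.036}, {"dx": 11, "dy": 25, "dz": 0, "grip": 0, "turn": -0.035}, {"dx": 9, "dy": 25, "dz": 0, "grip": 0, "turn": -0.036}, {"dx": 0, "dy": 0, "dz": 0, "grip": 0, "turn": 0}, {"dx": 0, "dy": 0, "dz": 0, "grip": 0, "turn": 0}, {"dx": 0, "dy": 0, "dz": 0, "grip": 0, "turn": 0}])

```text
clock: 43.9
tool_pos: [0.4307, -0.1502, 0.2183]
eef_rot: [0.038, 0.999, 0.0, -0.001]
contact_force: [0.3, 0.2, -3.0]
opening: 0.151
```

```bash
python3 look.py w20 wrist; python3 look.py s20 scene;python3 look.py si20 side; python3 plan.py 0.4316 -0.1492 0.17 1.4956 0 30
```

```text
43.95 [ 0.4309 -0.1503  0.2185] [ 3.850e-02  9.993e-01  0.000e+00 -7.000e-04] 0.15305400469242397
44.0 [ 0.431  -0.1502  0.2187] [ 3.840e-02  9.993e-01  0.000e+00 -5.000e-04] 0.15355473439942102
44.05 [ 0.4311 -0.1501  0.2189] [ 3.830e-02  9.993e-01  0.000e+00 -3.000e-04] 0.15467854948163473
now 44.05 [ 0.4311 -0.1501  0.2189] M [-0.997  0.077  0.001] [0.077 0.997 0.   ] q [ 0.7   0.59 -0.72  2.06  0.6   0.71  1.08] turn -0.001 n 2
{"dx": 0, "dy": 0, "dz": 24, "grip": 0, "turn": -0.001}
{"dx": -0.4, "dy": 0.9, "dz": 24.9, "grip": 0, "turn": -0.0}
```

View pics/w20.png

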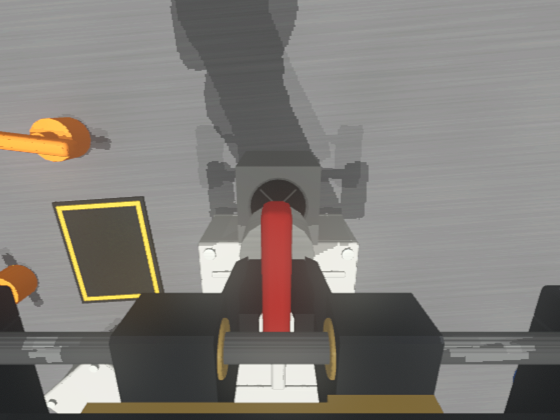

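View pics/si20.png

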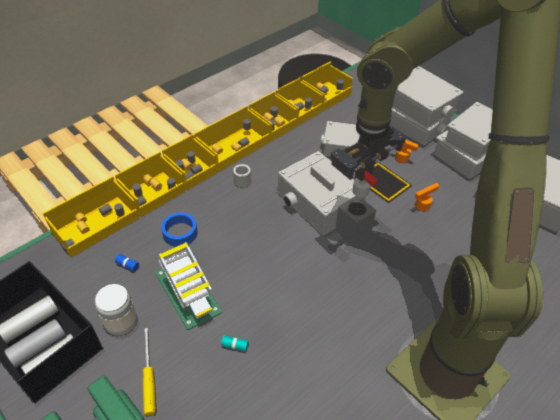

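Run:
```python
from h import *
from geo import *
import pickle
for n in('w17','w11'):
    d=pickle.load(open(n+'.pkl','rb')); W=np.nan_to_num(cloud(d),nan=9)
    g=cv2.cvtColor(d['img'],cv2.COLOR_RGB2GRAY)
    L1=(W[...,:2]-LOCK)@ax; L2=(W[...,:2]-LOCK)@ay
    b=(abs(L1)<.04)&(abs(L2)<.04)&(W[...,2]>.06)
    m=(b&(g<50)).astype(np.uint8); k,lab,st,ce=cv2.connectedComponentsWithStats(cv2.morphologyEx(m,cv2.MORPH_CLOSE,np.ones((7,7))))
    i=1+np.argmax(st[1:,4]); mm=lab==i; q=np.stack([L1[mm],L2[mm]],1)*1000
    print(n,mm.sum(),q.min(0).round(1),q.max(0).round(1),np.median(W[mm][:,2]),cv2.minEnclosingCircle(q.astype(np.float32)))
d=pickle.load(open('w20.pkl','rb')); W=np.nan_to_num(cloud(d),nan=9)
hsv=cv2.cvtColor(d['img'],cv2.COLOR_RGB2HSV); h=hsv[...,0]
red=((h<5)|(h>174))&(hsv[...,1]>120)&(W[...,2]>.21)&(W[...,2]<.26); P=W[red]; tp=np.array([.4309,-.1503,.2185])
q=np.stack([(P[:,:2]-tp[:2])@ax,(P[:,:2]-tp[:2])@ay,P[:,2]-tp[2]],1)*1000
t=q[:,2]>np.percentile(q[:,2],90)-3; print('bar rel TCP',q[t].min(0),q[t].max(0)); s=t&(q[:,0]<-5); print(np.polyfit(q[s,0],q[s,1],1))
```

```text
w17 2055 [-24.3 -24.4] [7856.9 9767. ] 0.09694466925448751 ((3919.650146484375, 4874.974609375), 6279.6533203125)
w11 2223 [-24.1 -24. ] [7856.9 9767. ] 0.09692025742115203 ((3922.199951171875, 4873.083984375), 6279.5283203125)
bar rel TCP [-39.6856784   -7.42300759  15.4969481 ] [21.49938979  5.87906993 19.81628195]
[ 0.00186465 -0.61081924]
```

Request:
send_rows(series=[{"dx": 0, "dy": 0.7, "dz": 20, "grip": 0, "turn": 0}, {"dx": -0.4, "dy": 0.7, "dz": 20, "grip": 0, "turn": 0}, {"dx": 0, "dy": 0, "dz": 14, "grip": 0, "turn": 0}, {"dx": 0, "dy": 0, "dz": 0, "grip": 0, "turn": 0}, {"dx": 0, "dy": 0, "dz": 0, "grip": 0, "turn": 0}, {"dx": 0, "dy": 0, "dz": 0, "grip": 0, "turn": 0}])

```text
clock: 44.65
tool_pos: [0.4323, -0.148, 0.166]
eef_rot: [0.038, 0.999, -0.0, 0.001]
contact_force: [0.1, -0.1, -3.2]
opening: 0.152
```

```bash
python3 plan.py 0.43165 -0.1485 0.145 1.4956 0 30
```

```text
now 44.65 [ 0.4323 -0.148   0.166 ] M [-0.997  0.075 -0.002] [ 0.075  0.997 -0.   ] q [ 0.62  0.66 -0.63  2.12  0.72  0.58  0.97] turn -0.0 n 1
{"dx": 0.7, "dy": -0.5, "dz": 21, "grip": 0, "turn": -0.0}
```

Request:
send_rows(series=[{"dx": 0.5, "dy": -0.5, "dz": 7, "grip": 0, "turn": 0}, {"dx": 0, "dy": 0, "dz": 5, "grip": 0, "turn": 0}, {"dx": 0, "dy": 0, "dz": 4, "grip": 0, "turn": 0}, {"dx": 0, "dy": 0, "dz": 4, "grip": 0, "turn": 0}, {"dx": 0, "dy": 0, "dz": 0, "grip": 0, "turn": 0}])

```text
clock: 45.15
tool_pos: [0.4309, -0.1482, 0.1448]
eef_rot: [0.037, 0.999, 0.0, -0.0]
contact_force: [-1.4, -0.1, -2.8]
opening: 0.155
```

```bash
python3 plan.py 0.43165 -0.1485 0.145 1.4956 0 30; python3 -c "
from h import *
s=get_state();print(s['contact_force'],s['moment'])"
```

```text
now 45.15 [ 0.4309 -0.1482  0.1448] M [-0.997  0.075  0.001] [0.075 0.997 0.   ] q [ 0.59  0.7  -0.58  2.14  0.78  0.52  0.92] turn 0.001 n 1
{"dx": -0.8, "dy": -0.3, "dz": -0.2, "grip": 0, "turn": 0.001}
[-1.40554711 -0.06230067 -2.82312573] [ 0.05972889 -0.02403869 -0.03701729]
```

Request:
send_rows(series=[{"dx": -0.5, "dy": 0, "dz": 4, "grip": 0, "turn": 0}, {"dx": 0, "dy": 0, "dz": 3, "grip": 0, "turn": 0}, {"dx": 0, "dy": 0, "dz": 2, "grip": 0, "turn": 0}, {"dx": 0, "dy": 0, "dz": 1, "grip": 0, "turn": 0}, {"dx": 0, "dy": 0, "dz": 0, "grip": 0, "turn": 0}, {"dx": 0, "dy": 0, "dz": 0, "grip": 0, "turn": 0}])

```text
clock: 45.75
tool_pos: [0.4318, -0.1483, 0.1354]
eef_rot: [0.037, 0.999, -0.0, 0.0]
contact_force: [-0.3, -0.6, -3.6]
opening: 0.158
```

```bash
cat > st.py <<'E'
from plan import *
from geo import *
p,R,s=pose(); ty=R.as_matrix()[:,1]
print(round(s['clock'],2),'z',round(p[2],4),'rel lock xy',np.round([(p[:2]-LOCK)@ax*1e3,(p[:2]-LOCK)@ay*1e3],1),'ang rel box',round(np.arctan2(ty[1],ty[0])-np.pi/2-YAW,3),'F',np.round(s['contact_force'],1),'M',np.round(s['moment'],2),'op',round(s['opening'],3),'j7',round(s['q'][6],2))
E
python3 st.py
```

```text
45.75 z 0.1354 rel lock xy [0.1 0.9] ang rel box 0.0 F [-0.3 -0.6 -3.6] M [ 0.09 -0.06 -0.01] op 0.158 j7 0.9
```

Request:
send_rows(series=[{"dx": 0, "dy": 0, "dz": 1, "grip": 0, "turn": 0}, {"dx": 0, "dy": 0, "dz": 1, "grip": 0, "turn": 0}, {"dx": 0, "dy": 0, "dz": 0, "grip": 0, "turn": 0}])

```text
clock: 46.05
tool_pos: [0.4316, -0.1483, 0.1332]
eef_rot: [0.037, 0.999, -0.0, -0.0]
contact_force: [-0.4, 0.9, -2.9]
opening: 0.155
```

```bash
python3 st.py
```

```text
46.05 z 0.1332 rel lock xy [0.  0.9] ang rel box 0.0 F [-0.4  0.9 -2.9] M [ 0.04 -0.07 -0.02] op 0.155 j7 0.89
```

Request:
send_rows(series=[{"dx": 0, "dy": 0, "dz": 1.5, "grip": 0, "turn": 0}, {"dx": 0, "dy": 0, "dz": 1.5, "grip": 0, "turn": 0}, {"dx": 0, "dy": 0, "dz": 0, "grip": 0, "turn": 0}])

```text
clock: 46.35
tool_pos: [0.4316, -0.1483, 0.1301]
eef_rot: [0.037, 0.999, 0.0, -0.0]
contact_force: [0.3, -0.3, -3.5]
opening: 0.15
```

```bash
python3 st.py
```

```text
46.35 z 0.1301 rel lock xy [-0.   0.9] ang rel box 0.0 F [ 0.3 -0.3 -3.5] M [ 0.09 -0.04  0.  ] op 0.15 j7 0.88
```

Request:
send_rows(series=[{"dx": 0, "dy": 0, "dz": 2, "grip": 0, "turn": 0}, {"dx": 0, "dy": 0, "dz": 2, "grip": 0, "turn": 0}, {"dx": 0, "dy": 0, "dz": 2, "grip": 0, "turn": 0}, {"dx": 0, "dy": 0, "dz": 0, "grip": 0, "turn": 0}])

```text
clock: 46.75
tool_pos: [0.4315, -0.1483, 0.124]
eef_rot: [0.037, 0.999, 0.0, -0.0]
contact_force: [0.7, 0.3, -3.9]
opening: 0.152
```

```bash
python3 st.py
```

```text
46.75 z 0.124 rel lock xy [-0.1  0.9] ang rel box 0.0 F [ 0.7  0.3 -3.9] M [ 0.14 -0.08 -0.01] op 0.152 j7 0.87
```

Request:
send_rows(series=[{"dx": 0, "dy": 0, "dz": 1, "grip": 0, "turn": 0}, {"dx": 0, "dy": 0, "dz": 1, "grip": 0, "turn": 0}, {"dx": 0, "dy": 0, "dz": 0.5, "grip": 0, "turn": 0}, {"dx": 0, "dy": 0, "dz": 0, "grip": 0, "turn": 0}])

```text
clock: 47.15
tool_pos: [0.4317, -0.1483, 0.1218]
eef_rot: [0.037, 0.999, 0.0, 0.0]
contact_force: [0.2, -0.9, -3.1]
opening: 0.154
```

```bash
python3 st.py
```

```text
47.15 z 0.1218 rel lock xy [0.1 0.9] ang rel box 0.0 F [ 0.2 -0.9 -3.1] M [ 0.08 -0.09  0.03] op 0.154 j7 0.86
```

Request:
send_rows(series=[{"dx": 0, "dy": 0, "dz": 0.7, "grip": 0, "turn": 0}, {"dx": 0, "dy": 0, "dz": 0.7, "grip": 0, "turn": 0}, {"dx": 0, "dy": 0, "dz": 0, "grip": 0, "turn": 0}])

```text
clock: 47.45
tool_pos: [0.4318, -0.1482, 0.1212]
eef_rot: [0.037, 0.999, -0.0, 0.0]
contact_force: [-2.0, 1.0, 7.2]
opening: 0.155
```

```bash
python3 st.py; python3 look.py w21 wrist
```

```text
47.45 z 0.1212 rel lock xy [0.2 1. ] ang rel box 0.001 F [-2.   1.   7.2] M [0.11 0.39 0.02] op 0.155 j7 0.86
47.5 [ 0.4318 -0.1482  0.1212] [ 3.720e-02  9.993e-01 -3.000e-04  5.000e-04] 0.155854473276344
```

View pics/w21.png

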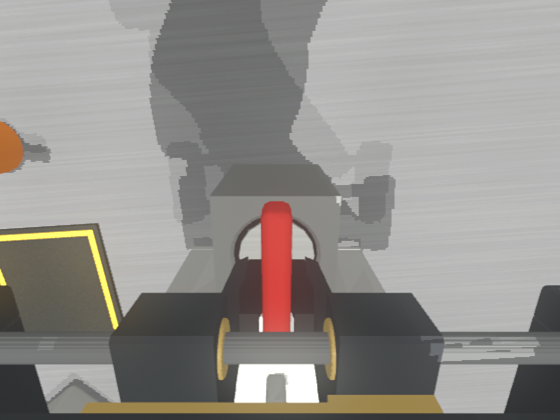

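Request:
send_rows(series=[{"dx": 0, "dy": 0, "dz": -0.7, "grip": 0, "turn": 0}, {"dx": 0, "dy": 0, "dz": 0, "grip": 0, "turn": 0.08}, {"dx": 0, "dy": 0, "dz": 0, "grip": 0, "turn": 0.08}, {"dx": 0, "dy": 0, "dz": 0, "grip": 0, "turn": 0.08}, {"dx": 0, "dy": 0, "dz": 0, "grip": 0, "turn": 0.08}, {"dx": 0, "dy": 0, "dz": 0, "grip": 0, "turn": 0.08}, {"dx": 0, "dy": 0, "dz": 0, "grip": 0, "turn": 0}])

```text
clock: 48.2
tool_pos: [0.432, -0.1491, 0.1213]
eef_rot: [0.236, 0.972, -0.001, 0.0]
contact_force: [0.2, -1.4, -0.4]
opening: 0.155
```

```bash
python3 st.py
```

```text
48.2 z 0.1213 rel lock xy [0.5 0.1] ang rel box -0.4 F [ 0.2 -1.4 -0.4] M [-0.56 -0.15  0.01] op 0.155 j7 0.57
```

Request:
send_rows(series=[{"dx": 0, "dy": 0, "dz": 0, "grip": 0, "turn": 0.08}, {"dx": 0, "dy": 0, "dz": 0, "grip": 0, "turn": 0.08}, {"dx": 0, "dy": 0, "dz": 0, "grip": 0, "turn": 0.08}, {"dx": 0, "dy": 0, "dz": 0, "grip": 0, "turn": 0.08}, {"dx": 0, "dy": 0, "dz": 0, "grip": 0, "turn": 0.08}])

```text
clock: 48.7
tool_pos: [0.4318, -0.1493, 0.1213]
eef_rot: [0.424, 0.906, -0.001, 0.0]
contact_force: [0.2, -2.5, 0.6]
opening: 0.153
```

```bash
python3 st.py
```

```text
48.7 z 0.1213 rel lock xy [ 0.2 -0.1] ang rel box -0.801 F [ 0.2 -2.5  0.6] M [-0.75  0.03  0.14] op 0.153 j7 0.31
```

Request:
send_rows(series=[{"dx": 0, "dy": 0, "dz": 0, "grip": 0, "turn": 0.08}, {"dx": 0, "dy": 0, "dz": 0, "grip": 0, "turn": 0.08}, {"dx": 0, "dy": 0, "dz": 0, "grip": 0, "turn": 0.08}, {"dx": 0, "dy": 0, "dz": 0, "grip": 0, "turn": 0.08}, {"dx": 0, "dy": 0, "dz": 0, "grip": 0, "turn": 0.08}])

```text
clock: 49.2
tool_pos: [0.4315, -0.1493, 0.1213]
eef_rot: [0.596, 0.803, -0.001, 0.0]
contact_force: [-0.3, -4.0, 0.1]
opening: 0.155
```

```bash
python3 st.py; python3 look.py w22 wrist
```

```text
49.2 z 0.1213 rel lock xy [-0.1 -0.2] ang rel box -1.201 F [-0.3 -4.   0.1] M [-0.8   0.14  0.15] op 0.155 j7 0.07
49.25 [ 0.4314 -0.1493  0.1213] [ 5.970e-01  8.023e-01 -7.000e-04  2.000e-04] 0.1506697696219917
```

View pics/w22.png

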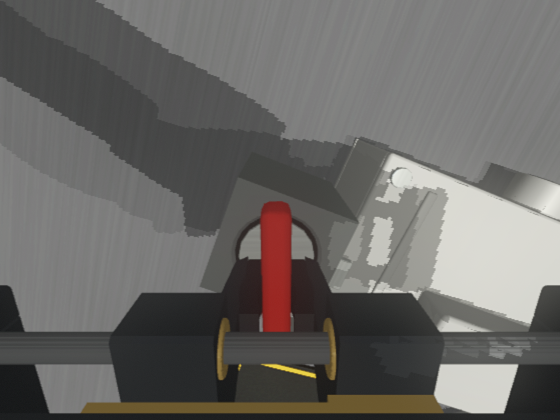

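Request:
send_rows(series=[{"dx": 0, "dy": 0, "dz": 0, "grip": 0, "turn": 0.08}, {"dx": 0, "dy": 0, "dz": 0, "grip": 0, "turn": 0.08}, {"dx": 0, "dy": 0, "dz": 0, "grip": 0, "turn": 0.08}, {"dx": 0, "dy": 0, "dz": 0, "grip": 0, "turn": 0.04}, {"dx": 0, "dy": 0, "dz": 0, "grip": 0, "turn": 0}])

```text
clock: 49.75
tool_pos: [0.4313, -0.1492, 0.1213]
eef_rot: [0.701, 0.713, -0.001, 0.0]
contact_force: [-1.7, -5.3, 2.6]
opening: 0.155
```

```bash
python3 st.py
```

```text
49.75 z 0.1213 rel lock xy [-0.2 -0. ] ang rel box -1.479 F [-1.7 -5.3  2.6] M [-1.22  0.46  0.07] op 0.155 j7 -0.09
```

Request:
send_rows(series=[{"dx": 0, "dy": 0, "dz": 0, "grip": 0, "turn": 0.04}, {"dx": 0, "dy": 0, "dz": 0, "grip": 0, "turn": 0.04}, {"dx": 0, "dy": 0, "dz": 0, "grip": 0, "turn": 0}])

```text
clock: 50.05
tool_pos: [0.4313, -0.1491, 0.1213]
eef_rot: [0.729, 0.684, -0.001, 0.0]
contact_force: [-1.3, -4.9, 4.8]
opening: 0.153
```

```bash
python3 st.py
```

```text
50.05 z 0.1213 rel lock xy [-0.3  0.1] ang rel box -1.559 F [-1.3 -4.9  4.8] M [-1.18  0.52  0.06] op 0.153 j7 -0.13
```

Request:
send_rows(series=[{"dx": 0, "dy": 0, "dz": 0, "grip": 0, "turn": 0.04}, {"dx": 0, "dy": 0, "dz": 0, "grip": 0, "turn": 0.04}, {"dx": 0, "dy": 0, "dz": 0, "grip": 0, "turn": 0}])

```text
clock: 50.35
tool_pos: [0.4312, -0.149, 0.1213]
eef_rot: [0.756, 0.655, -0.0, 0.0]
contact_force: [-1.8, -5.6, 3.4]
opening: 0.157
```

```bash
python3 st.py
```

```text
50.35 z 0.1213 rel lock xy [-0.3  0.1] ang rel box -1.639 F [-1.8 -5.6  3.4] M [-1.13  0.52  0.12] op 0.157 j7 -0.18
```

Request:
send_rows(series=[{"dx": -0.7, "dy": 0, "dz": 0, "grip": 0, "turn": 0.04}, {"dx": 0, "dy": 0, "dz": 0, "grip": 0, "turn": 0.04}, {"dx": 0, "dy": 0, "dz": 0, "grip": 0, "turn": 0}])

```text
clock: 50.65
tool_pos: [0.4312, -0.1491, 0.1212]
eef_rot: [0.782, 0.623, -0.0, -0.0]
contact_force: [-2.5, -3.8, 6.3]
opening: 0.153
```

```bash
python3 st.py
```

```text
50.65 z 0.1212 rel lock xy [-0.3  0. ] ang rel box -1.721 F [-2.5 -3.8  6.3] M [-0.93  0.66  0.09] op 0.153 j7 -0.22
```

Request:
send_rows(series=[{"dx": 0, "dy": 0, "dz": 0, "grip": 0, "turn": 0.04}, {"dx": 0, "dy": 0, "dz": 0, "grip": 0, "turn": 0.04}, {"dx": 0, "dy": 0, "dz": 0, "grip": 0, "turn": 0}])

```text
clock: 50.95
tool_pos: [0.4312, -0.1491, 0.1213]
eef_rot: [0.806, 0.591, -0.0, -0.0]
contact_force: [-3.0, -5.4, 4.9]
opening: 0.152
```

```bash
python3 st.py
```

```text
50.95 z 0.1213 rel lock xy [-0.4  0. ] ang rel box -1.801 F [-3.  -5.4  4.9] M [-0.88  0.61  0.07] op 0.152 j7 -0.27
```

Request:
send_rows(series=[{"dx": 0, "dy": 0, "dz": 0, "grip": 0, "turn": 0.04}, {"dx": 0, "dy": 0, "dz": 0, "grip": 0, "turn": 0}])

```text
clock: 51.15
tool_pos: [0.4312, -0.1491, 0.1213]
eef_rot: [0.818, 0.575, -0.0, -0.0]
contact_force: [-1.8, -4.7, 5.4]
opening: 0.156
```

```bash
python3 st.py
```

```text
51.15 z 0.1213 rel lock xy [-0.4  0. ] ang rel box -1.841 F [-1.8 -4.7  5.4] M [-0.91  0.67  0.13] op 0.156 j7 -0.29
```

Request:
send_rows(series=[{"dx": 0, "dy": 0, "dz": 0, "grip": 0, "turn": 0.03}, {"dx": 0, "dy": 0, "dz": 0, "grip": 0, "turn": 0.03}, {"dx": 0, "dy": 0, "dz": 0, "grip": 0, "turn": 0}])

```text
clock: 51.45
tool_pos: [0.4311, -0.1491, 0.1213]
eef_rot: [0.835, 0.551, -0.0, -0.0]
contact_force: [-3.1, -3.9, 6.1]
opening: 0.155
```

```bash
python3 st.py
```

```text
51.45 z 0.1213 rel lock xy [-0.4  0.1] ang rel box -1.9 F [-3.1 -3.9  6.1] M [-0.89  0.67  0.13] op 0.155 j7 -0.32
```

Request:
send_rows(series=[{"dx": 0, "dy": 0, "dz": 0, "grip": 0, "turn": 0.03}, {"dx": 0, "dy": 0, "dz": 0, "grip": 0, "turn": 0.03}, {"dx": 0, "dy": 0, "dz": 0, "grip": 0, "turn": 0}])

```text
clock: 51.75
tool_pos: [0.4312, -0.149, 0.1213]
eef_rot: [0.85, 0.526, -0.0, -0.0]
contact_force: [-2.6, -4.1, 6.1]
opening: 0.153
```

```bash
python3 st.py; python3 look.py w23 wrist; python3 look.py s23 scene
```

```text
51.75 z 0.1213 rel lock xy [-0.4  0.2] ang rel box -1.959 F [-2.6 -4.1  6.1] M [-0.89  0.69  0.51] op 0.153 j7 -0.36
51.8 [ 0.4312 -0.149   0.1213] [ 8.504e-01  5.262e-01 -2.000e-04 -0.000e+00] 0.15223599475105914
51.85 [ 0.4312 -0.149   0.1213] [ 8.503e-01  5.263e-01 -2.000e-04 -1.000e-04] 0.15711181914281214
```

View pics/w23.png

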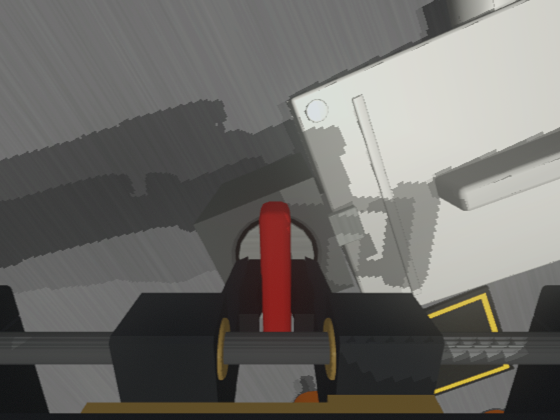

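Request:
send_rows(series=[{"dx": 0, "dy": 0, "dz": 0, "grip": 0, "turn": 0.03}, {"dx": 0, "dy": 0, "dz": 0, "grip": 0, "turn": 0}, {"dx": 0, "dy": 0, "dz": 0, "grip": 0, "turn": 0}])

```text
clock: 52.15
tool_pos: [0.4313, -0.1488, 0.1213]
eef_rot: [0.858, 0.514, -0.0, -0.0]
contact_force: [-1.9, -3.5, 7.1]
opening: 0.155
```

```bash
python3 st.py
```

```text
52.15 z 0.1213 rel lock xy [-0.3  0.3] ang rel box -1.987 F [-1.9 -3.5  7.1] M [-0.87  0.66  0.7 ] op 0.155 j7 -0.37
```

Request:
send_rows(series=[{"dx": 0, "dy": 0, "dz": 0, "grip": 0, "turn": -0.05}, {"dx": 0, "dy": 0, "dz": 0, "grip": 0, "turn": -0.08}, {"dx": 0, "dy": 0, "dz": 0, "grip": 0, "turn": 0}])

```text
clock: 52.45
tool_pos: [0.4316, -0.1484, 0.1212]
eef_rot: [0.823, 0.568, 0.0, -0.0]
contact_force: [-0.9, -2.3, 5.2]
opening: 0.151
```

```bash
python3 st.py
```

```text
52.45 z 0.1212 rel lock xy [0.  0.7] ang rel box -1.859 F [-0.9 -2.3  5.2] M [-0.48  0.48  0.03] op 0.151 j7 -0.3
```

Request:
send_rows(series=[{"dx": 0, "dy": 0, "dz": -3, "grip": 0, "turn": 0}, {"dx": 0, "dy": 0, "dz": -5, "grip": 0, "turn": 0}, {"dx": 0, "dy": 0, "dz": -8, "grip": 0, "turn": 0}, {"dx": 0, "dy": 0, "dz": -10, "grip": 0, "turn": 0}, {"dx": 0, "dy": 0, "dz": -10, "grip": 0, "turn": 0}, {"dx": 0, "dy": 0, "dz": -20, "grip": 0, "turn": 0}, {"dx": 0, "dy": 0, "dz": -30, "grip": 0, "turn": 0}, {"dx": 0, "dy": 0, "dz": -30, "grip": 0, "turn": 0}, {"dx": 0, "dy": 0, "dz": 0, "grip": 0, "turn": 0}])

```text
clock: 53.35
tool_pos: [0.4338, -0.1495, 0.2409]
eef_rot: [0.824, 0.567, 0.003, 0.003]
contact_force: [0.0, 0.1, -3.3]
opening: 0.157
```

```bash
python3 st.py;  python3 look.py w24 wrist; python3 look.py s24 scene; python3 look.py si24 side
```

```text
53.35 z 0.2409 rel lock xy [ 2.3 -0.2] ang rel box -1.86 F [ 0.   0.1 -3.3] M [-0.04 -0.06  0.02] op 0.157 j7 -0.25
53.4 [ 0.4327 -0.1493  0.239 ] [0.8235 0.5673 0.0017 0.0019] 0.15417146606610901
53.45 [ 0.4316 -0.149   0.2377] [8.235e-01 5.674e-01 5.000e-04 6.000e-04] 0.15461326302274428
53.5 [ 0.4309 -0.1489  0.2368] [ 8.234e-01  5.674e-01 -3.000e-04 -3.000e-04] 0.1543664736587149
```

View pics/w24.png

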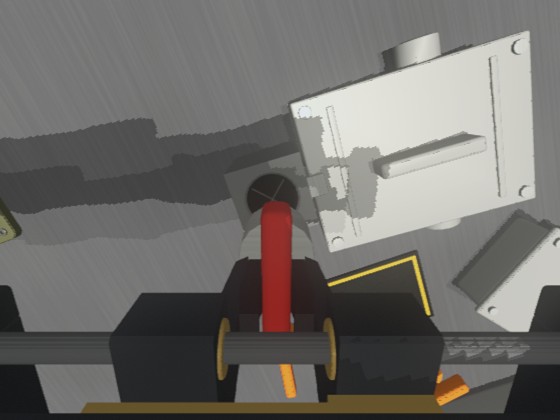

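```bash
python3 plan.py 0.496 -0.361 0.18 1.213 0 30
```

```text
now 53.5 [ 0.4309 -0.1489  0.2368] M [ 0.356  0.934 -0.   ] [ 0.934 -0.356 -0.001] q [ 0.32  0.48 -0.14  2.06  0.11  0.61 -0.25] turn -1.577 n 12
{"dx": -15, "dy": 11, "dz": 5, "grip": 0, "turn": -0.131}
{"dx": -16, "dy": 10, "dz": 4, "grip": 0, "turn": -0.131}
{"dx": -17, "dy": 7, "dz": 5, "grip": 0, "turn": -0.132}
{"dx": -17, "dy": 5, "dz": 5, "grip": 0, "turn": -0.131}
{"dx": -19, "dy": 2, "dz": 5, "grip": 0, "turn": -0.132}
{"dx": -18, "dy": 1, "dz": 4, "grip": 0, "turn": -0.131}
{"dx": -19, "dy": -3, "dz": 5, "grip": 0, "turn": -0.132}
{"dx": -17, "dy": -4, "dz": 5, "grip": 0, "turn": -0.131}
{"dx": -18, "dy": -8, "dz": 5, "grip": 0, "turn": -0.132}
{"dx": -16, "dy": -9, "dz": 4, "grip": 0, "turn": -0.131}
{"dx": -14, "dy": -11, "dz": 5, "grip": 0, "turn": -0.132}
{"dx": -13.5, "dy": -13, "dz": 4.8, "grip": 0, "turn": -0.131}
```

Request:
send_rows(series=[{"dx": -15, "dy": 11, "dz": 0, "grip": 0, "turn": -0.131}, {"dx": -16, "dy": 10, "dz": 0, "grip": 0, "turn": -0.131}, {"dx": -17, "dy": 7, "dz": 0, "grip": 0, "turn": -0.132}, {"dx": -17, "dy": 5, "dz": 0, "grip": 0, "turn": -0.131}, {"dx": -19, "dy": 2, "dz": 5, "grip": 0, "turn": -0.132}, {"dx": -18, "dy": 1, "dz": 7, "grip": 0, "turn": -0.131}, {"dx": -19, "dy": -3, "dz": 7, "grip": 0, "turn": -0.132}, {"dx": -17, "dy": -4, "dz": 7, "grip": 0, "turn": -0.131}, {"dx": -18, "dy": -8, "dz": 7, "grip": 0, "turn": -0.132}, {"dx": -16, "dy": -9, "dz": 8, "grip": 0, "turn": -0.131}, {"dx": -14, "dy": -11, "dz": 8, "grip": 0, "turn": -0.132}, {"dx": -13.5, "dy": -13, "dz": 8, "grip": 0, "turn": -0.131}, {"dx": 0, "dy": 0, "dz": 0, "grip": 0, "turn": 0}, {"dx": 0, "dy": 0, "dz": 0, "grip": 0, "turn": 0}, {"dx": 0, "dy": 0, "dz": 0, "grip": 0, "turn": 0}])

```text
clock: 55.0
tool_pos: [0.4964, -0.3595, 0.1796]
eef_rot: [0.178, 0.984, 0.001, -0.001]
contact_force: [0.0, 0.3, -3.0]
opening: 0.153
```

```bash
python3 look.py w25 wrist
python3 - <<'E'
from h import *
import pickle
d=pickle.load(open('w25.pkl','rb')); W=np.nan_to_num(cloud(d),nan=9); tp=np.array(get_state()['tool_pos'])
hsv=cv2.cvtColor(d['img'],cv2.COLOR_RGB2HSV); h=hsv[...,0]
red=((h<5)|(h>174))&(hsv[...,1]>120)&(abs(W[...,2]-tp[2])<.04); P=W[red]
print('bar top rel TCP',(np.percentile(P[:,2],90)-tp[2])*1000)
E
python3 plan.py 0.496 -0.361 0.065 1.213 0 25
```

```text
55.05 [ 0.4967 -0.3597  0.18  ] [ 1.776e-01  9.841e-01  4.000e-04 -3.000e-04] 0.1507826813189782
bar top rel TCP 18.169762559829856
now 55.05 [ 0.4967 -0.3597  0.18  ] M [-0.937  0.35   0.001] [0.35  0.937 0.001] q [ 0.87  0.8  -0.58  1.65  0.54  0.86  1.28] turn 0.001 n 5
{"dx": 0, "dy": 0, "dz": 23, "grip": 0, "turn": 0.0}
{"dx": 0, "dy": -1, "dz": 23, "grip": 0, "turn": 0.0}
{"dx": 0, "dy": 0, "dz": 23, "grip": 0, "turn": 0.0}
{"dx": 0, "dy": 0, "dz": 23, "grip": 0, "turn": 0.0}
{"dx": 0.2, "dy": -0.5, "dz": 23, "grip": 0, "turn": 0.001}
```

View pics/w25.png

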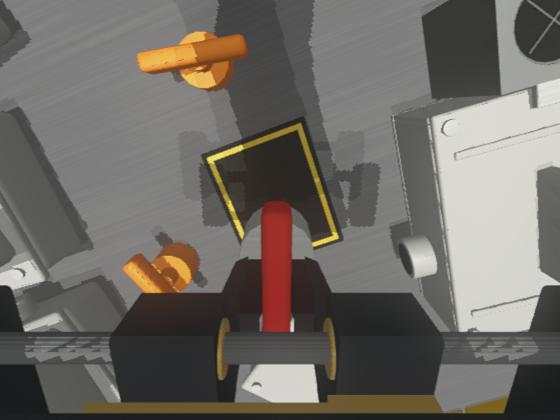

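Request:
send_rows(series=[{"dx": 0, "dy": 0, "dz": 30, "grip": 0, "turn": 0}, {"dx": 0, "dy": 0, "dz": 35, "grip": 0, "turn": 0}, {"dx": 0, "dy": -1, "dz": 30, "grip": 0, "turn": 0}, {"dx": 0, "dy": 0, "dz": 15, "grip": 0, "turn": 0}, {"dx": 0, "dy": 0, "dz": 5, "grip": 0, "turn": 0}, {"dx": 0, "dy": 0, "dz": 2, "grip": 0, "turn": 0}, {"dx": 0, "dy": 0, "dz": 0, "grip": 0, "turn": 0}, {"dx": 0, "dy": 0, "dz": 0, "grip": 0, "turn": 0}])

```text
clock: 55.85
tool_pos: [0.4973, -0.3625, 0.0645]
eef_rot: [0.178, 0.984, -0.0, 0.001]
contact_force: [-0.3, -0.4, -3.2]
opening: 0.154
```

```bash
python3 st.py; python3 plan.py 0.496 -0.361 0.0595 1.213 0 25
```

```text
55.85 z 0.0645 rel lock xy [  81.6 -207.8] ang rel box -0.283 F [-0.3 -0.4 -3.2] M [ 0.09 -0.09  0.01] op 0.154 j7 1.18
now 55.85 [ 0.4973 -0.3625  0.0645] M [-0.937  0.35  -0.003] [ 0.35   0.937 -0.   ] q [ 0.82  0.95 -0.48  1.71  0.66  0.65  1.18] turn -0.0 n 1
{"dx": 1.8, "dy": 0.9, "dz": 5, "grip": 0, "turn": -0.0}
```

Request:
send_rows(series=[{"dx": 0, "dy": 0, "dz": 2.5, "grip": 0, "turn": 0}, {"dx": 0, "dy": 0, "dz": 1.5, "grip": 0, "turn": 0}, {"dx": 0, "dy": 0, "dz": 0.5, "grip": 0, "turn": 0}, {"dx": 0, "dy": 0, "dz": 0.5, "grip": 0, "turn": 0}, {"dx": 0, "dy": 0, "dz": 0, "grip": 0, "turn": 0}, {"dx": 0, "dy": 0, "dz": 0, "grip": 0, "turn": 0}])

```text
clock: 56.45
tool_pos: [0.4967, -0.3622, 0.0593]
eef_rot: [0.178, 0.984, -0.0, 0.0]
contact_force: [-2.8, 1.1, 6.0]
opening: 0.156
```

```bash
python3 st.py
```

```text
56.45 z 0.0593 rel lock xy [  81.  -207.5] ang rel box -0.283 F [-2.8  1.1  6. ] M [ 0.17  0.37 -0.08] op 0.156 j7 1.18
```

Standing on the mat (contact felt); release and rise.

Request:
send_rows(series=[{"dx": 0, "dy": 0, "dz": -0.3, "grip": 0.15, "turn": 0}, {"dx": 0, "dy": 0, "dz": 0, "grip": 0.3, "turn": 0}, {"dx": 0, "dy": 0, "dz": 0, "grip": 0.45, "turn": 0}, {"dx": 0, "dy": 0, "dz": 0, "grip": 0.5, "turn": 0}, {"dx": 0, "dy": 0, "dz": 0, "grip": 0.5, "turn": 0}, {"dx": 0, "dy": 0, "dz": -20, "grip": 0.5, "turn": 0}, {"dx": 0, "dy": 0, "dz": -40, "grip": 0.5, "turn": 0}, {"dx": 0, "dy": 0, "dz": -40, "grip": 0.5, "turn": 0}, {"dx": 0, "dy": 0, "dz": -40, "grip": 0.5, "turn": 0}, {"dx": 0, "dy": 0, "dz": -40, "grip": 0.5, "turn": 0}, {"dx": 0, "dy": 0, "dz": 0, "grip": 0.5, "turn": 0}, {"dx": 0, "dy": 0, "dz": 0, "grip": 0.5, "turn": 0}])

```text
clock: 57.65
tool_pos: [0.4965, -0.3623, 0.2391]
eef_rot: [0.178, 0.984, -0.0, 0.001]
contact_force: [0.2, -0.0, -0.2]
opening: 0.504
```

```bash
python3 look.py w26 wrist; python3 key.py w26; python3 plan.py 0.50 -0.15 0.26 1.4956 0.5 40
```

```text
57.7 [ 0.4957 -0.3621  0.2377] [ 1.779e-01  9.840e-01 -0.000e+00 -6.000e-04] 0.5010755883143787
bar top z 0.0770981545484937 944 ((496.4307556152344, -362.8189697265625), (13.302603721618652, 77.89417266845703), 69.82177734375)
mat border 1841 ((506.2439880371094, -365.2970275878906), (102.13785552978516, 132.10800170898438), 89.38533782958984)
now 57.7 [ 0.4957 -0.3621  0.2377] M [-0.937  0.35   0.001] [ 0.35   0.937 -0.   ] q [ 0.89  0.73 -0.62  1.59  0.49  0.98  1.33] turn -0.283 n 6
{"dx": 12, "dy": 33, "dz": -4, "grip": 0.5, "turn": -0.047}
{"dx": 10, "dy": 34, "dz": -3, "grip": 0.5, "turn": -0.047}
{"dx": 8, "dy": 35, "dz": -4, "grip": 0.5, "turn": -0.047}
{"dx": 7, "dy": 34, "dz": -4, "grip": 0.5, "turn": -0.047}
{"dx": 6, "dy": 35, "dz": -4, "grip": 0.5, "turn": -0.047}
{"dx": 3.1, "dy": 35.3, "dz": -3.3, "grip": 0.5, "turn": -0.048}
```

View pics/w26.png

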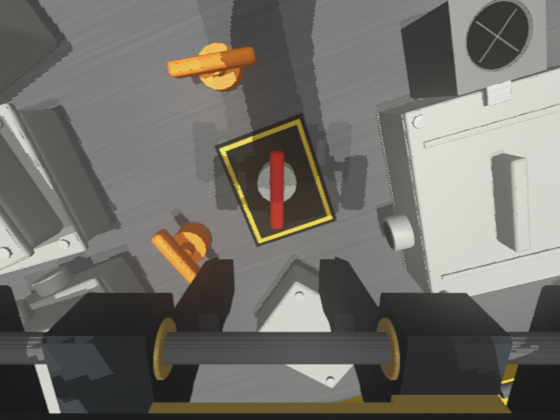

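The key stands upright on the mat, and the bolt shows over the cover edge at (498,95). I'll go over it to measure the throw.

Request:
send_rows(series=[{"dx": 12, "dy": 33, "dz": -4, "grip": 0.5, "turn": -0.047}, {"dx": 10, "dy": 34, "dz": -3, "grip": 0.5, "turn": -0.047}, {"dx": 8, "dy": 35, "dz": -4, "grip": 0.5, "turn": -0.047}, {"dx": 7, "dy": 34, "dz": -4, "grip": 0.5, "turn": -0.047}, {"dx": 6, "dy": 35, "dz": -4, "grip": 0.5, "turn": -0.047}, {"dx": 3, "dy": 35, "dz": -3, "grip": 0.5, "turn": -0.048}, {"dx": 0, "dy": 0, "dz": 0, "grip": 0.5, "turn": 0}, {"dx": 0, "dy": 0, "dz": 0, "grip": 0.5, "turn": 0}, {"dx": 0, "dy": 0, "dz": 0, "grip": 0.5, "turn": 0}])

```text
clock: 58.6
tool_pos: [0.5, -0.1518, 0.2592]
eef_rot: [0.038, 0.999, -0.0, -0.001]
contact_force: [0.9, 0.0, 0.3]
opening: 0.495
```

```bash
python3 look.py w27 wrist; python3 chk.py w27; python3 look.py s27 scene; python3 zoom.py w27 180 60 380 210
python3 - <<'E'
from h import *
from geo import *
import pickle
d=pickle.load(open('w27.pkl','rb')); W=np.nan_to_num(cloud(d),nan=9)
L1=(W[...,:2]-LOCK)@ax*1e3; L2=(W[...,:2]-LOCK)@ay*1e3; Z=W[...,2]*1e3
b=(abs(L2)<8)
for x in range(28,70,2):
    m=b&(abs(L1-x)<1); print(x,m.sum(),np.median(Z[m]).round(1) if m.any() else None,end=' | ')
print()
bb=(abs(L2)<7)&(L1>30)&(Z>89)&(Z<98.5)&(L1<70); print('bolt x', np.percentile(L1[bb],[0,2,50,98,100]) if bb.any() else None, bb.sum())
E
```

```text
58.65 [ 0.5001 -0.152   0.2594] [ 3.870e-02  9.993e-01 -2.000e-04 -1.000e-03] 0.5010780237115531
plate n 19149 z,slopes [ 6.00000e-04 -1.00000e-04  8.66921e+01] medz 0.08654659460553643 ((-3.1884765625, 0.0930023193359375), (154.32644653320312, 205.57460021972656), 89.98112487792969)
rib top z 0.11619175977079635 1080
58.7 [ 0.5002 -0.1519  0.2596] [ 3.880e-02  9.992e-01 -2.000e-04 -7.000e-04] 0.4982438770801042
28 33 99.4 | 30 36 99.6 | 32 36 99.5 | 34 38 99.4 | 36 18 99.2 | 38 31 95.9 | 40 32 95.7 | 42 668 337.4 | 44 818 339.5 | 46 958 355.5 | 48 247 340.1 | 50 344 350.2 | 52 529 349.6 | 54 2 218.4 | 56 31 86.5 | 58 32 86.3 | 60 31 86.6 | 62 31 86.5 | 64 30 86.3 | 66 30 86.6 | 68 27 86.5 | 
bolt x [31.26356105 33.74993514 44.36552143 52.27836135 69.3952258 ] 231
```

View pics/w27_z180.png

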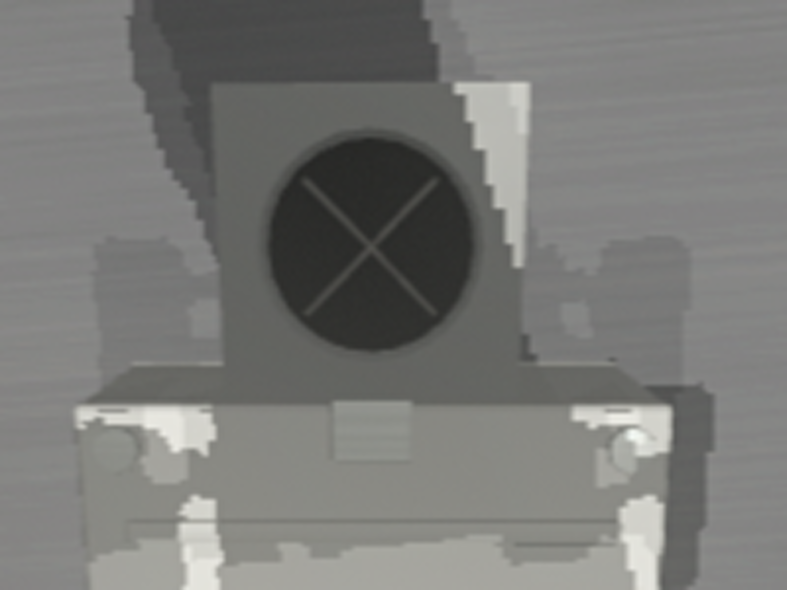

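View pics/s27.png

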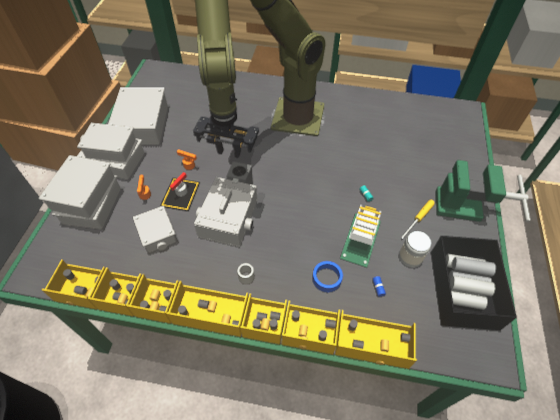

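```bash
python3 -c "
from plant import *
print(get_state()['clock'],finish_job())"
```

```text
the job is handed in; nothing more can be done
58.7 None
```

The job is handed in at 58.7 s of the 208 s allowed. All parts of the task look done on my last checks, and `finish_job()` reports no verdict.

- **Fuses:** The four fuses from the track lie in ways 5, 3, 2 and 1. Way 4 already held a fuse. The fits put all five at the same height (49 mm measured against 50 mm given), within about 1.5 mm of the way centres.
- **Cover:** It was knocked aside during the fuse loading, so I measured it again before lifting it onto the box. The plate lies flat at 86.6 mm (87 mm expected) and the rib top is at 116 mm (117 mm expected).
- **Lock:** The key dropped straight over the spindle at my first angle, so no back-and-forth search was needed. I turned it clockwise to a clear stop, where the torque rose from about 0.1 to 0.7 N m. The bolt shows about 16 mm past the boss face over the cover edge.
- **Key:** It stands upright on its mat, inside the yellow border.
- **Other things:** The look-alikes and other bench items show where they were in the last scene picture. I checked that by eye, not by measurement.

No final check failed. The one disagreement was the cover's outline fit, which came out 3 mm short of centre along x. I put that down to its near edge running together with the boss and bolt in the depth image. Camera heights generally read 0.5 to 1 mm low.

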